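# Lay out gearbox and bearing parts for reassembly

### The arm

A 6-joint arm with a two-finger parallel gripper is mounted at the origin on the work surface. World frame = base frame: x ahead of the robot, y to its left, z up, the work surface at z = 0. Lengths are in m, angles in rad, forces in N, time in s.
With the tool pointing down it reaches from about 0.225 to 0.725 m from the base axis. Payload 3.1 kg.
Tool frame: the origin (TCP) lies between the finger pads; the fingertips stand 25 mm ahead of it and the grasp point (between the pads) lies 6 mm ahead of it; z points along the fingers, x is the direction in which the jaws open and shut, and the axes are right-handed (so a half turn about z gives the same grasp; the last joint's range is limited). The gripper opens to 85 mm and grips with 20 to 120 N. Pads are 22 mm wide; open, the fingers measure 114 mm over their backs; the gripper's body (76 mm by 85 mm) begins 54 mm behind the grasp point. The pads swing forward as they close: fully open they stand 13 mm farther back than shut.
Start: joints at [1.079, 0.048, 0.099, 1.622, 0, 1.443], TCP at [0.187, 0.491, 0.256] pointing down, gripper open.
Joint ranges: [-2.91, 2.91], [-0.99, 1.94], [-1.21, 1.42], [-2.12, 2.29], [-1.49, 1.47], [-3.14, 3.14]. Speed limits (rad/s): [2.79, 2.79, 3.14, 3.14, 3.14, 3.14].

### API

Orientations are given as a unit quaternion [w, x, y, z].
In Python, from cell import bot, cams gives the robot as it stands.
- The arm moves only by the tool move_arm, never from a script. Its argument "steps" is a list of rows, each an object with "slide": the shift along the tool's x, y, z in cm, a list of three; "spin": the turn about the tool's z in rad. A call has 1 to 10 rows; each row shifts and turns the pose as measured when the row begins, along the tool's axes as they then stand; what a row does not reach is not made up. A row lasts 1/10 s, in which the tool goes at most 50 mm and 8.59 degrees, less where a joint would pass 70% of its speed; a pose out of reach is approached as far as the arm can. A call with a gripper value outside its range is refused whole. "jaw" is the gripper command: -1 is fully open, 1 is shut, values between are in proportion, set as the call begins (left out, the last holds). The fingers move at their own pace and stop on an object; "grip_force" is the grip in N (left out, the last holds). Time passes only in rows, so rows that do not move let the fingers close. It gives the time, the measured TCP pose, the force and the opening at its end, in the units of the state.
- bot.observe(): the state, without advancing time (a new reading comes with each control period).
- cams.snapshot(name): name is "side" or "top"; returns a dict with "frame" (384x512x3 uint8, red, green, blue), "intrinsics" (3x3 intrinsics, pixels), "eye" and "rotation" of the camera in the world. Camera axes: x right, y down, z forward; pixel columns grow to the right and rows downward; lengths in m; the calibration is good to about 2 mm. A picture is of the moment at which its call begins. There is no depth.
- bot.close_job(): hands the job in, once; it reports no verdict.
The state is a dict: "clock": time; "joints": joint angles; "qd": joint speeds; "tau": joint torques, N m; "eef_pos": TCP position; "eef_rot": TCP orientation; "contact_force": force on the tool from outside, world axes, zero at the start; "wrist_torque": the same for the moment, N m; "width": finger opening in m.
Only numpy, scipy, OpenCV 4.12 (cv2) and the standard library are available. Lean on these libraries where they do the work, as an engineer would, in place of code of your own. Each camera call takes 0.05 s, during which the arm holds its last target.

### The job

Lay out the drive parts for reassembly: first set the square cover plate on top of the gearbox housing, centred and square over its opening, then put the steel collar around the cover's stud so that it lies flat on the plate, roughly centred on the stud, and next stand the bearing block on the steel strip midway between its two posts, lengthwise in line with the strip. Last, find the one full can of the three by lifting them, and stand it upright on the deck squarely behind the bearing block (on the side away from the robot), centred on the block with a gap of about 30 mm between them. Leave the two empty cans standing where you found them and do not shift the angle bracket that stands nearby.

Things in the scene. Friction and masses are not known exactly. Their poses are not given: they have to be found in the camera images.
- housing: Gearbox housing, fixed: grey open-topped box 120 x 120 mm, 55 mm high, with a square opening 64 x 64 mm in the middle of its flat top; a short shaft stub, for looks, sticks out of its +x side (26 mm). Origin at the centre of the underside; x and y along its sides, z up. Stands in either the left or the right half of the deck, turned up to 20 degrees.
- strip: Dark steel strip fixed on the deck, 50 x 220 mm, 5 mm thick, with two upright aluminium posts, 16 mm across, topping out 60 mm above the deck, 95 mm either side of the middle along y. Origin at the centre of the underside; y runs along the strip, x across it, pointing away from the robot; z up. Stands in the half of the deck that the housing does not, turned up to 15 degrees.
- cover: Square cover plate of bare metal, 90 x 90 x 8 mm, four small bolt heads at its corners (3 mm high, for looks), with an upright square stud, 18 x 18 mm, in the middle, from the plate up to 53 mm above the underside. Origin at the centre of the underside; x and y along its sides (and the stud's), z up. 0.4 to 0.5 kg. Any quarter turn is as good.
- collar: Steel collar: plain ring, 54 mm outside, 38 mm bore, 26 mm high, lying flat. Origin at the centre of the underside, z up (along its axis). About 0.2 kg.
- bearing: Dark bearing block (pillow block): foot 40 mm (x) by 90 mm (y), 14 mm thick; on it a round bearing body 34 mm thick along x, 54 mm wide along y, its rounded top 60 mm above the underside. Origin at the centre of the underside, bore along x, length along y, z up. About 0.5 kg. Either way round is as good.
- can_1: One of three closed aluminium cans that look exactly alike: upright cylinder 56 mm across, 100 mm tall, pale band round it, grey lid. Origin at the centre of the underside, z up. One of the three (it may be any of them by place) is full, 0.45 to 0.6 kg; the other two are empty, 0.08 to 0.1 kg; only lifting tells.
- can_2: One of three closed aluminium cans that look exactly alike: upright cylinder 56 mm across, 100 mm tall, pale band round it, grey lid. Origin at the centre of the underside, z up. One of the three (it may be any of them by place) is full, 0.45 to 0.6 kg; the other two are empty, 0.08 to 0.1 kg; only lifting tells.
- can_3: One of three closed aluminium cans that look exactly alike: upright cylinder 56 mm across, 100 mm tall, pale band round it, grey lid. Origin at the centre of the underside, z up. One of the three (it may be any of them by place) is full, 0.45 to 0.6 kg; the other two are empty, 0.08 to 0.1 kg; only lifting tells.
- bracket: Bystander: steel angle bracket, foot 40 x 50 mm, 40 mm tall, standing loose on the deck, on the robot's side of the left-hand fixture. Origin under the centre of its foot, z up.
Things that resemble listed ones, but are neither listed nor needed, are in the scene too. What is shaped like the can_2 but blue or orange is not meant. What is shaped like the bearing but green is not meant.

How it is judged:
On the way, in this order (a step that is already met when the one before it is completed fails the run):
1. the cover plate lies on the housing, centred, square and released (horizontal distance between cover and housing below 0.012 m and z of cover in the frame of housing between 0.051 and 0.059 m and angle between cover's own z axis and vertical below 0.06 rad and (angle between the x axis of cover and the x axis of housing, either way round below 0.17 rad or angle between the x axis of cover and the y axis of housing, either way round below 0.17 rad) and linear speed of cover below 0.02 m/s and angular speed of cover below 0.2 rad/s and contact force between the fingers and cover below 0.3 N), for 0.2 s.
2. the collar lies flat on the cover around its stud, released (horizontal distance between collar and cover below 0.01 m and z of collar in the frame of cover between 0.004 and 0.012 m and angle between collar's own z axis and vertical below 0.06 rad and linear speed of collar below 0.02 m/s and angular speed of collar below 0.2 rad/s and contact force between the fingers and collar below 0.3 N), for 0.2 s.
3. the bearing block stands on the strip midway between the posts, in line, released (x of bearing in the frame of strip between -0.012 and 0.012 m and y of bearing in the frame of strip between -0.015 and 0.015 m and z of bearing in the frame of strip between 0.001 and 0.009 m and angle between bearing's own z axis and vertical below 0.06 rad and angle between the y axis of bearing and the y axis of strip, either way round below 0.17 rad and linear speed of bearing below 0.02 m/s and angular speed of bearing below 0.2 rad/s and contact force between the fingers and bearing below 0.3 N), for 0.2 s.
4. the full can stands behind the bearing block, released (((horizontal distance between can_1 and bearing between 0.063 and 0.093 m and x of can_1 in the frame of strip above 0.04 m and y of can_1 in the frame of strip between -0.02 and 0.02 m and height (world z) of can_1 between -0.004 and 0.004 m and angle between can_1's own z axis and vertical below 0.06 rad and linear speed of can_1 below 0.02 m/s and angular speed of can_1 below 0.2 rad/s and contact force between the fingers and can_1 below 0.3 N and contact force between can_1 and anything else above 2.5 N) or (horizontal distance between can_2 and bearing between 0.063 and 0.093 m and x of can_2 in the frame of strip above 0.04 m and y of can_2 in the frame of strip between -0.02 and 0.02 m and height (world z) of can_2 between -0.004 and 0.004 m and angle between can_2's own z axis and vertical below 0.06 rad and linear speed of can_2 below 0.02 m/s and angular speed of can_2 below 0.2 rad/s and contact force between the fingers and can_2 below 0.3 N and contact force between can_2 and anything else above 2.5 N) or (horizontal distance between can_3 and bearing between 0.063 and 0.093 m and x of can_3 in the frame of strip above 0.04 m and y of can_3 in the frame of strip between -0.02 and 0.02 m and height (world z) of can_3 between -0.004 and 0.004 m and angle between can_3's own z axis and vertical below 0.06 rad and linear speed of can_3 below 0.02 m/s and angular speed of can_3 below 0.2 rad/s and contact force between the fingers and can_3 below 0.3 N and contact force between can_3 and anything else above 2.5 N))), for 0.2 s.
At the end, for the whole second after the job is handed in: Cover flat on housing, within 12 mm, 10 deg; collar flat on it within 10 mm of the stud; block on strip, 12 mm across, 15 along, 10 deg; full can upright behind it, gap 15-45 mm, within 20 mm of the strip's cross midline; empties upright within 30 mm of their start; all released, at rest (all of step 1 and all of step 2 and all of step 3 and ((horizontal distance between can_1 and bearing between 0.063 and 0.093 m and x of can_1 in the frame of strip above 0.04 m and y of can_1 in the frame of strip between -0.02 and 0.02 m and height (world z) of can_1 between -0.004 and 0.004 m and angle between each of can_1, can_2, can_3's own z axis and vertical below 0.06 rad and linear speed of each of can_1, can_2, can_3 below 0.02 m/s and angular speed of each of can_1, can_2, can_3 below 0.2 rad/s and contact force between the fingers and can_1 below 0.3 N and contact force between can_1 and anything else above 2.5 N and distance of each of can_2, can_3 from where it was at the start of the episode below 0.03 m and contact force between the fingers and can_2 below 0.3 N and contact force between the fingers and can_3 below 0.3 N) or (horizontal distance between can_2 and bearing between 0.063 and 0.093 m and x of can_2 in the frame of strip above 0.04 m and y of can_2 in the frame of strip between -0.02 and 0.02 m and height (world z) of can_2 between -0.004 and 0.004 m and angle between each of can_2, can_1, can_3's own z axis and vertical below 0.06 rad and linear speed of each of can_2, can_1, can_3 below 0.02 m/s and angular speed of each of can_2, can_1, can_3 below 0.2 rad/s and contact force between the fingers and can_2 below 0.3 N and contact force between can_2 and anything else above 2.5 N and distance of each of can_1, can_3 from where it was at the start of the episode below 0.03 m and contact force between the fingers and can_1 below 0.3 N and contact force between the fingers and can_3 below 0.3 N) or (horizontal distance between can_3 and bearing between 0.063 and 0.093 m and x of can_3 in the frame of strip above 0.04 m and y of can_3 in the frame of strip between -0.02 and 0.02 m and height (world z) of can_3 between -0.004 and 0.004 m and angle between each of can_3, can_1, can_2's own z axis and vertical below 0.06 rad and linear speed of each of can_3, can_1, can_2 below 0.02 m/s and angular speed of each of can_3, can_1, can_2 below 0.2 rad/s and contact force between the fingers and can_3 below 0.3 N and contact force between can_3 and anything else above 2.5 N and distance of each of can_1, can_2 from where it was at the start of the episode below 0.03 m and contact force between the fingers and can_1 below 0.3 N and contact force between the fingers and can_2 below 0.3 N))); the robot touches nothing.
It fails at once if the bracket is shifted by more than 30 mm (distance of bracket from where it was at the start of the episode above 0.03 m).
It also fails if it takes over 136 s, if anything falls off the work surface, if the arm or the gripper's body presses on something with over 40 N, if the wrist force passes 120 N, or if a joint passes its speed limit or range.

## Working session

There is one attempt and no reset: what is moved stays moved. The work goes in short steps, Python scripts to look and compute and a tool call to move; the robot and the scene stay as the last step left them, time stands still between calls to the robot, and variables do not carry over. Pictures are saved under pics/ and viewed, and the job is handed in when it is done.

Besides the shell and the picture viewer there is one more tool, called after "Call:" as name(argument=value, ...), one argument or row to a line, values as JSON. move_arm: Moves the arm, as the interface text tells. Its arguments: {"type":"object","properties":{"steps":{"type":"array"},"jaw":{"type":"number"},"grip_force":{"type":"number"}},"required":["steps"]}

```bash
ls; mkdir -p pics; python3 - <<'E'
from cell import bot,cams
import cv2,numpy as np
print(bot.observe())
for n in("top","side"):
    s=cams.snapshot(n); cv2.imwrite(f"pics/{n}0.png",s["frame"][:,:,::-1])
    print(n,s["intrinsics"],s["eye"],s["rotation"])
E
```

```text
pics
{'clock': 0.0, 'joints': array([ 1.07920964e+00,  4.87344074e-02,  9.75713775e-02,  1.62200587e+00,
       -1.59466676e-05,  1.44299034e+00]), 'qd': array([-0.0002129 ,  0.00144524,  0.00028886, -0.00080484,  0.00143794,
        0.00050222]), 'tau': array([-4.40049814e-05, -3.38779843e+01,  3.20016575e+01,  2.02636665e-02,
       -2.09905024e-04,  8.65705033e-06]), 'eef_pos': array([0.18655097, 0.49013457, 0.25511234]), 'eef_rot': array([ 5.50363148e-04,  8.23349299e-01,  5.67533722e-01, -1.05092421e-03]), 'contact_force': array([ 0.54945944, -0.23355261, -0.1768236 ]), 'wrist_torque': array([0.04682304, 0.03683338, 0.00016466]), 'width': 0.08532371902270774}
top [[403.39284327   0.         255.64666892]
 [  0.         403.39284327 195.70210887]
 [  0.           0.           1.        ]] [0.42043361 0.0177724  0.96701272] [-0.0388598   0.71581884 -0.69570177  0.04574222]
side [[491.15465439   0.         258.9088964 ]
 [  0.         491.15465439 185.66432447]
 [  0.           0.           1.        ]] [ 0.02249076 -0.74814908  0.93987766] [-0.35896735  0.88794264 -0.26420771  0.11355442]
```

View pics/top0.png

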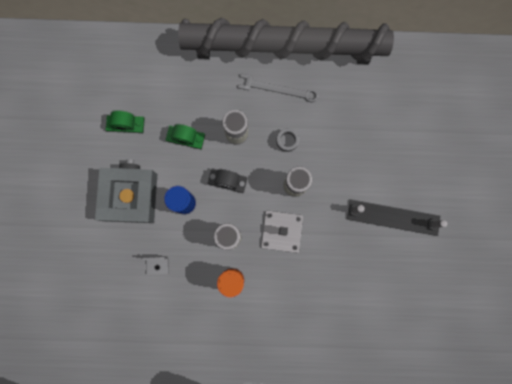

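View pics/side0.png

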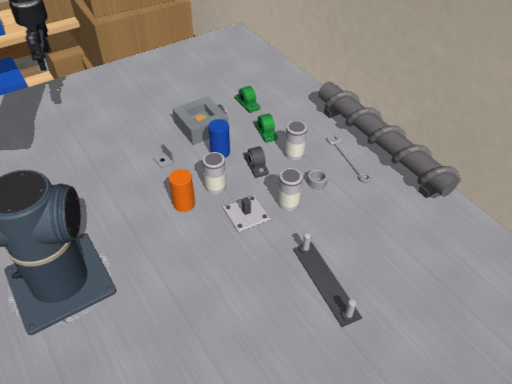

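The top view shows the housing at (125,195), cover (282,231), collar (287,140), bearing (228,180), white cans at (235,122), (299,180) and (227,237), strip (395,217) and bracket (158,267). The side view agrees. I'll measure each one next.

```bash
cat > h.py <<'E'
import numpy as np,cv2
from scipy.spatial.transform import Rotation as R
from cell import bot,cams
def snap(n,f=None):
    s=cams.snapshot(n)
    if f: cv2.imwrite(f,s["frame"][:,:,::-1])
    s["R"]=R.from_quat(np.roll(s["rotation"],-1)).as_matrix(); return s
def px2w(s,u,v,z):
    d=s["R"]@np.linalg.inv(s["intrinsics"])@np.array([u,v,1.]); t=(z-s["eye"][2])/d[2]
    return (s["eye"]+t*d)
def w2px(s,p):
    c=s["R"].T@(np.asarray(p)-s["eye"]); q=s["intrinsics"]@c; return q[:2]/q[2]
def tool():
    o=bot.observe(); M=R.from_quat(np.roll(o["eef_rot"],-1)).as_matrix(); return o,M
E
python3 - <<'E'
from h import *
s=snap("top")
f=s["frame"][:,:,::-1]
def crop(u0,v0,u1,v1,k,n): cv2.imwrite(n,cv2.resize(f[v0:v1,u0:u1],None,fx=k,fy=k,interpolation=cv2.INTER_CUBIC))
crop(90,95,250,215,5,"pics/c1.png"); crop(205,100,325,190,6,"pics/c1b.png")
crop(200,160,330,257,6,"pics/c2.png"); crop(335,185,455,245,6,"pics/c3.png")
print(w2px(s,[0.4,0,0]),w2px(s,[.5,.2,0]))
E
```

```text
[258.23952348 253.0422911 ] [176.07122249 208.6606557 ]
```

View pics/c1.png

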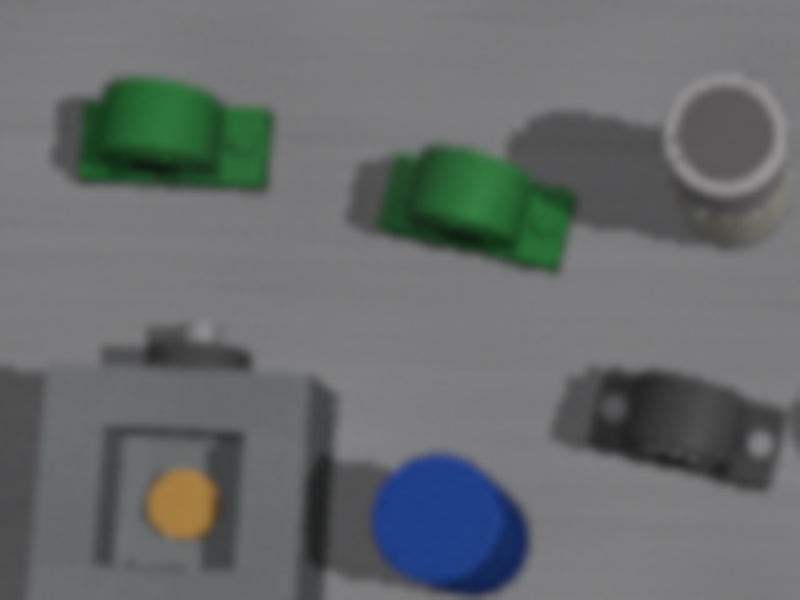

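View pics/c2.png

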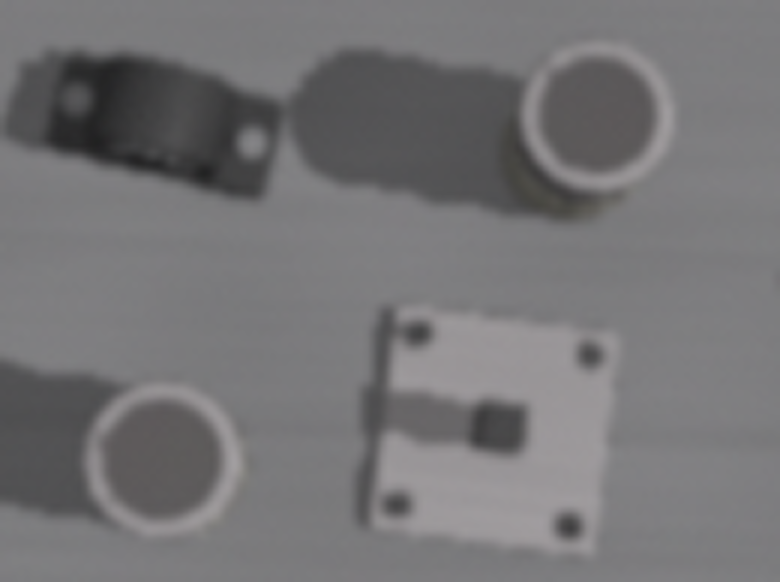

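View pics/c3.png

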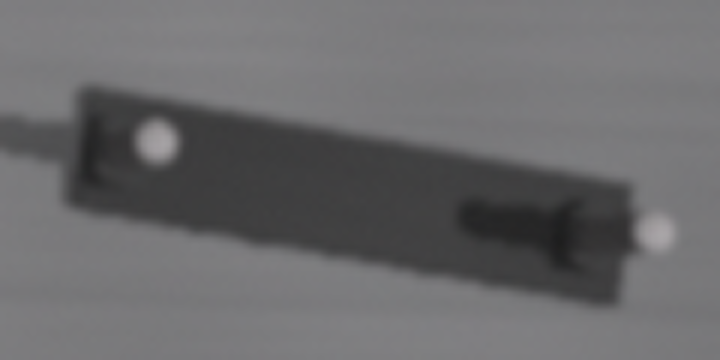

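View pics/c1b.png

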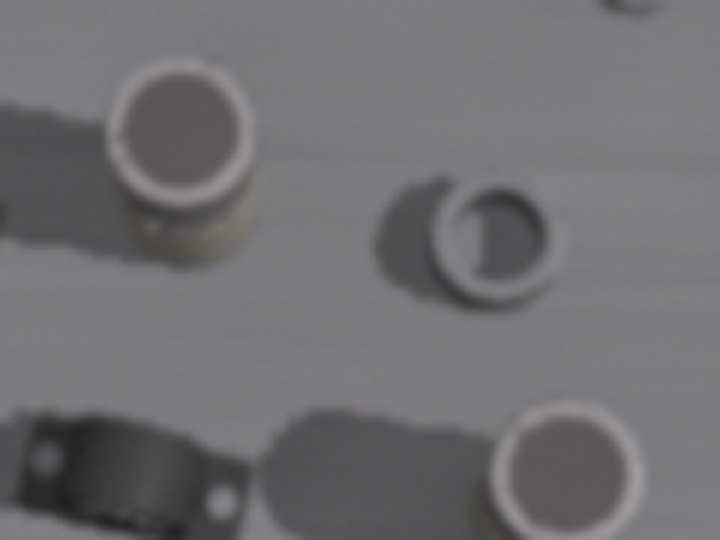

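```bash
python3 - <<'E'
from h import *
s=snap("top")
f=s["frame"][:,:,::-1]
def crop(f,u0,v0,u1,v1,k,n): cv2.imwrite(n,cv2.convertScaleAbs(cv2.resize(f[v0:v1,u0:u1],None,fx=k,fy=k,interpolation=cv2.INTER_CUBIC),alpha=1.6))
crop(f,85,150,205,240,6,"pics/c4.png")
s=snap("side");f=s["frame"][:,:,::-1]
crop(f,150,70,350,220,4,"pics/s1.png")
E
```

```text
(no output)
```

View pics/c4.png

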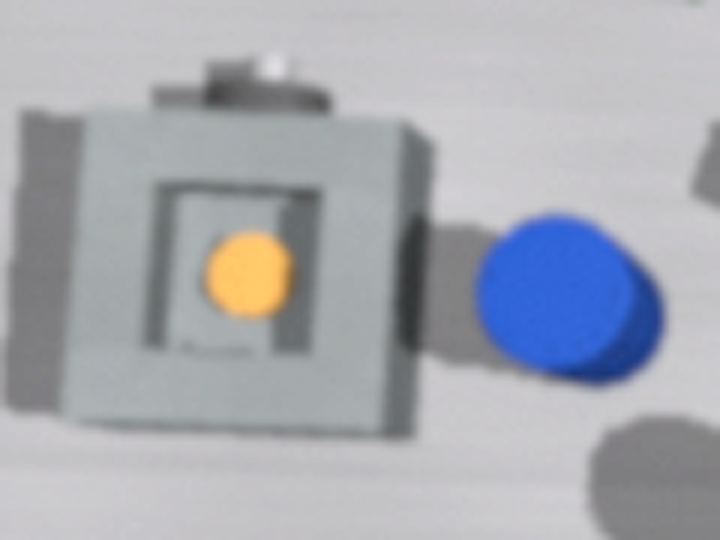

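View pics/s1.png

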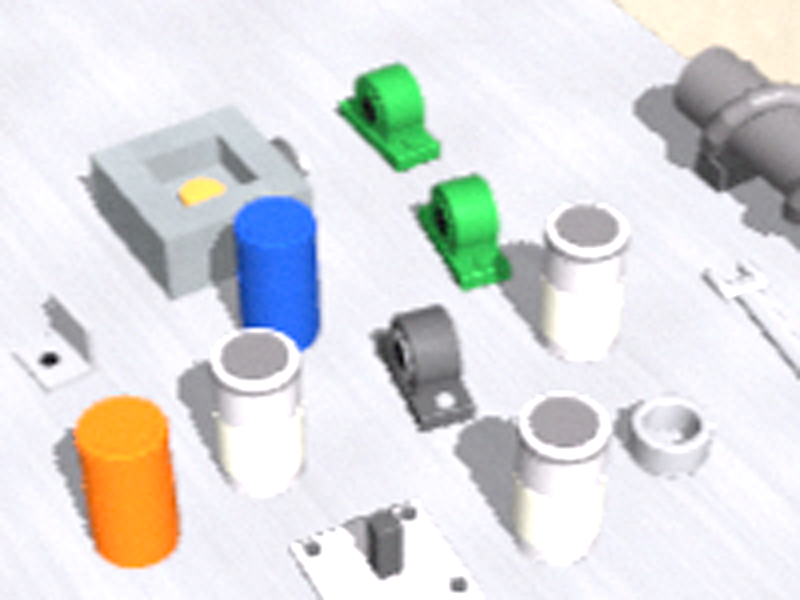

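```bash
cat > m.py <<'E'
from h import *
s=snap("top")
def P(pts,u0,v0,k,z): return np.array([px2w(s,u0+(a+.5)/k-.5,v0+(b+.5)/k-.5,z) for a,b in pts])
def sq(n,p):  # corners TL,TR,BR,BL
    c=p.mean(0); e=[p[0]-p[1],p[3]-p[2],p[0]-p[3],p[1]-p[2]]
    print(n,c.round(4),"len",[round(np.linalg.norm(x),4) for x in e],"ydir ang(deg)",[round(np.degrees(np.arctan2(-x[0],x[1])),1) for x in e[:2]],[round(np.degrees(np.arctan2(x[1],x[0])),1) for x in e[2:]])
sq("hous",P([(88,108),(405,121),(384,432),(64,422)],85,150,6,.055))
sq("open",P([(158,185),(325,189),(310,352),(142,350)],85,150,6,.055))
sq("coverbolts",P([(418,333),(590,354),(568,525),(397,504)],200,160,6,.011))
sq("cover",P([(391,305),(617,331),(595,553),(370,526)],200,160,6,.008))
print("stud",P([(499,428)],200,160,6,.053))
for n,p in dict(canA=(180,134),canB=(566,474)).items(): print(n,P([p],205,100,6,.1))
print("canC",P([(163,460)],200,160,6,.1))
print("collar",P([(497,240)],205,100,6,.026))
sq("strip",P([(82,88),(632,185),(617,303),(67,207)],335,185,6,.005))
p=P([(157,142),(656,233)],335,185,6,.06);print("posts",p, p.mean(0),np.degrees(np.arctan2(-(p[0]-p[1])[0],(p[0]-p[1])[1])))
p=P([(76,98),(251,142)],200,160,6,.015);print("bearing bolts",p, p.mean(0),np.degrees(np.arctan2(-(p[0]-p[1])[0],(p[0]-p[1])[1])))
sq("bearfoot",P([(58,55),(281,98),(263,197),(44,143)],200,160,6,.014))
print("bracket",P([(158,267)],0,0,1,0.0))
E
python3 m.py
```

```text
hous [0.5243 0.3096 0.055 ] len [np.float64(0.1207), np.float64(0.1199), np.float64(0.1197), np.float64(0.1186)] ydir ang(deg) [np.float64(-0.7), np.float64(-0.2)] [np.float64(-0.1), np.float64(-0.5)]
open [0.5246 0.3102 0.055 ] len [np.float64(0.0633), np.float64(0.0631), np.float64(0.063), np.float64(0.0622)] ydir ang(deg) [np.float64(0.3), np.float64(1.0)] [np.float64(-1.4), np.float64(-1.6)]
coverbolts [ 0.4533 -0.0541  0.011 ] len [np.float64(0.0685), np.float64(0.0676), np.float64(0.0677), np.float64(0.0678)] ydir ang(deg) [np.float64(-5.3), np.float64(-5.4)] [np.float64(-5.6), np.float64(-6.4)]
cover [ 0.4536 -0.0543  0.008 ] len [np.float64(0.0904), np.float64(0.0891), np.float64(0.0875), np.float64(0.0879)] ydir ang(deg) [np.float64(-4.9), np.float64(-5.2)] [np.float64(-4.0), np.float64(-4.8)]
stud [[ 0.45215368 -0.05307388  0.053     ]]
canA [[0.68781965 0.06192692 0.1       ]]
canB [[ 0.56514429 -0.08241847  0.1       ]]
canC [[0.43578611 0.07008632 0.1       ]]
collar [[ 0.67111054 -0.06202273  0.026     ]]
strip [ 0.4941 -0.3199  0.005 ] len [np.float64(0.223), np.float64(0.2216), np.float64(0.0483), np.float64(0.0478)] ydir ang(deg) [np.float64(-8.4), np.float64(-8.3)] [np.float64(-7.1), np.float64(-8.7)]
posts [[ 0.50801173 -0.22811734  0.06      ]
 [ 0.47905675 -0.4163104   0.06      ]] [ 0.49353424 -0.32221387  0.06      ] -8.746816302644863
bearing bolts [[0.57962743 0.11501783 0.015     ]
 [0.56398829 0.04484743 0.015     ]] [0.57180786 0.07993263 0.015     ] -12.56437586552678
bearfoot [0.5707 0.0807 0.014 ] len [np.float64(0.0907), np.float64(0.0897), np.float64(0.0359), np.float64(0.0404)] ydir ang(deg) [np.float64(-9.3), np.float64(-12.3)] [np.float64(-6.5), np.float64(-8.4)]
bracket [[0.36090314 0.235422   0.        ]]
```

Poses, with yaw read as the rotation of the part's y axis from world y:

| Part | x, y (m) | Yaw |
|---|---|---|
| Housing | (.5245, .310) | about -0.5° |
| Cover | (.453, -.054) | -5.3° |
| Collar | (.671, -.062) | n/a |
| Bearing | (.571, .080) | about -12° |
| Strip | (.494, -.321) | -8.6° |

First I turn to the stud's yaw of 84.7°.

Call:
move_arm(
  steps=[
    {"slide": [0,0,0],"spin": -0.135},
    {"slide": [0,0,0],"spin": -0.135},
    {"slide": [0,0,0],"spin": 0},
  ],
  jaw=0.06,
  grip_force=50,
)

```text
clock: 0.6
eef_pos: [0.1866, 0.4903, 0.2555]
eef_rot: [0.0, 0.736, 0.676, -0.001]
contact_force: [-0.8, 0.6, -0.0]
width: 0.0439
```

```bash
cat > go.py <<'E'
import sys
from h import *
o,M=tool(); x,y,z,yaw=map(float,sys.argv[1:5])
cur=np.degrees(np.arctan2(M[1,0],M[0,0])); d=(yaw-cur+90)%180-90
print("t",round(o["clock"],2),"pos",o["eef_pos"].round(4),"yaw",cur.round(2),"tilt",np.degrees(np.arccos(-M[2,2])).round(2),"w",round(o["width"],4),"F",o["contact_force"].round(2),"q",o["joints"].round(2))
print("slide cm",(M.T@(np.array([x,y,z])-o["eef_pos"])*100).round(2),"spin",round(-np.radians(d),3))
E
python3 go.py .4528 -.0535 .25 84.7
```

```text
t 0.6 pos [0.1866 0.4903 0.2555] yaw 85.14 tilt 0.1 w 0.0439 F [-0.83  0.56 -0.03] q [ 1.08  0.05  0.1   1.62 -0.    1.16]
slide cm [-51.93  31.13   0.61] spin 0.008
```

Call:
move_arm(
  steps=[
    {"slide": [-4.2,2.5,0],"spin": 0},
    {"slide": [-4.2,2.5,0],"spin": 0},
    {"slide": [-4.2,2.5,0],"spin": 0},
    {"slide": [-4.2,2.5,0],"spin": 0},
    {"slide": [-4.2,2.5,0],"spin": 0},
    {"slide": [-4.2,2.5,0],"spin": 0},
    {"slide": [-4.2,2.5,0],"spin": 0},
    {"slide": [-4.2,2.5,0],"spin": 0},
    {"slide": [-4.2,2.5,0],"spin": 0},
    {"slide": [0,0,0],"spin": 0},
  ],
)

```text
clock: 1.6
eef_pos: [0.3803, 0.0821, 0.254]
eef_rot: [0.003, 0.746, 0.666, 0.001]
contact_force: [-0.7, 1.0, -0.0]
width: 0.0401
```

```bash
python3 go.py .4528 -.0535 .15 84.7
```

```text
t 1.6 pos [0.3803 0.0821 0.254 ] yaw 83.58 tilt 0.35 w 0.0401 F [-0.68  0.96 -0.  ] q [ 0.04 -0.31 -0.23  1.65 -0.    0.15]
slide cm [-12.65   8.66  10.47] spin -0.02
```

Call:
move_arm(
  steps=[
    {"slide": [-4.2,2.9,0.5],"spin": -0.02},
    {"slide": [-4.2,2.9,2],"spin": 0},
    {"slide": [-4.0,2.6,2.5],"spin": 0},
    {"slide": [-0.5,0.3,4],"spin": 0},
    {"slide": [0,0,0.5],"spin": 0},
    {"slide": [0,0,0],"spin": 0},
  ],
)

```text
clock: 2.2
eef_pos: [0.4515, -0.0455, 0.1627]
eef_rot: [0.003, 0.743, 0.669, 0.004]
contact_force: [0.4, -0.3, 0.5]
width: 0.0403
```

```bash
python3 go.py .4528 -.0535 .048 84.7; python3 - <<'E'
from h import *
s=snap("top","pics/t1.png")
f=cv2.resize(s["frame"][170:270,230:330,::-1],None,fx=6,fy=6,interpolation=cv2.INTER_CUBIC);cv2.imwrite("pics/t1c.png",f)
E
```

```text
t 2.2 pos [ 0.4515 -0.0455  0.1627] yaw 83.97 tilt 0.64 w 0.0403 F [ 0.44 -0.25  0.52] q [-0.25 -0.15 -0.28  1.43  0.   -0.15]
slide cm [-0.8   0.08 11.47] spin -0.013
```

View pics/t1c.png

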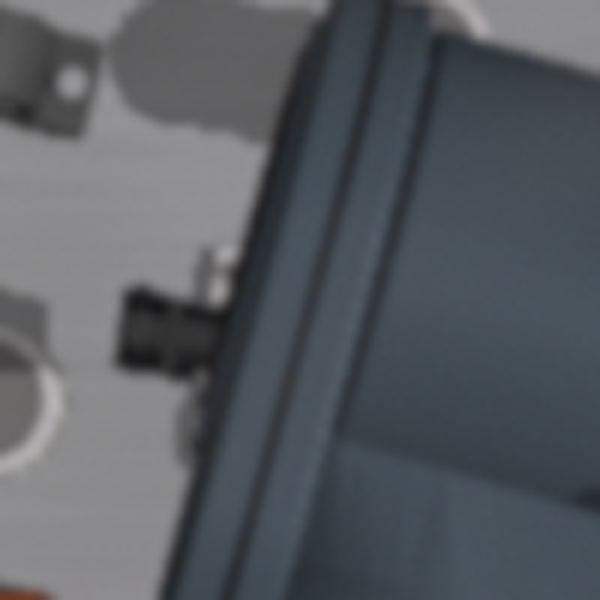

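Call:
move_arm(
  steps=[
    {"slide": [-0.4,0.05,2.5],"spin": -0.013},
    {"slide": [-0.2,0,3],"spin": 0},
    {"slide": [0,0,2.5],"spin": 0},
    {"slide": [0,0,1],"spin": 0},
    {"slide": [0,0,0],"spin": 0},
  ],
)

```text
clock: 2.75
eef_pos: [0.4605, -0.0471, 0.0844]
eef_rot: [0.012, 0.736, 0.677, 0.011]
contact_force: [-0.5, 0.5, 0.6]
width: 0.0402
```

```bash
python3 go.py .4528 -.0535 .048 84.7; python3 - <<'E'
from h import *
s=snap("side","pics/t2.png")
f=cv2.resize(s["frame"][150:260,190:320,::-1],None,fx=6,fy=5.4,interpolation=cv2.INTER_CUBIC);cv2.imwrite("pics/t2c.png",f)
E
```

```text
t 2.75 pos [ 0.4605 -0.0471  0.0844] yaw 85.2 tilt 1.84 w 0.0402 F [-0.48  0.49  0.6 ] q [-0.25 -0.11 -0.4   1.25  0.01 -0.17]
slide cm [-0.7  -0.83  3.62] spin 0.009
```

View pics/t2c.png

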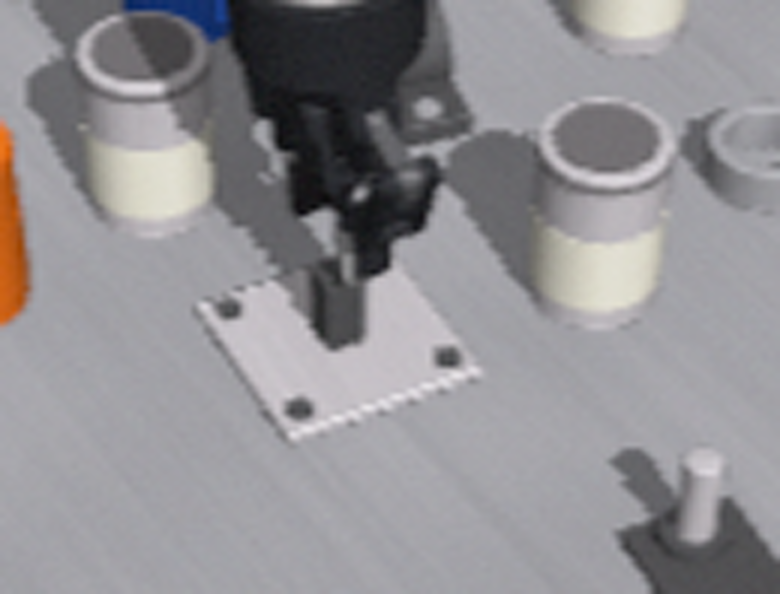

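The fingers are directly above the stud, but fast rows build up tilt, now 1.8°. I'll test how it responds.

Call:
move_arm(
  steps=[
    {"slide": [0,0,0],"spin": 0},
    {"slide": [0,0,0],"spin": 0},
  ],
)

```text
clock: 3.0
eef_pos: [0.4634, -0.0471, 0.0893]
eef_rot: [0.015, 0.736, 0.677, 0.013]
contact_force: [-0.0, -0.3, -0.1]
width: 0.0404
```

```bash
sed -i 's/"F",/"toolz",M[:,2].round(4),"F",/' go.py; python3 go.py .4528 -.0535 .048 84.7
```

```text
t 3.0 pos [ 0.4634 -0.0471  0.0893] yaw 85.26 tilt 2.26 w 0.0404 toolz [ 0.0392 -0.0044 -0.9992] F [-0.04 -0.29 -0.07] q [-0.25 -0.12 -0.4   1.25  0.01 -0.17]
slide cm [-0.72 -1.17  4.09] spin 0.01
```

Call:
move_arm(
  steps=[
    {"slide": [0,0,-2.5],"spin": 0},
    {"slide": [0,0,-2.5],"spin": 0},
    {"slide": [0,0,-2.5],"spin": 0},
    {"slide": [0,0,0],"spin": 0},
  ],
)

```text
clock: 3.4
eef_pos: [0.4619, -0.047, 0.1711]
eef_rot: [0.017, 0.736, 0.677, 0.015]
contact_force: [0.3, 0.7, 0.7]
width: 0.0402
```

```bash
python3 go.py .4528 -.0535 .048 84.7
```

```text
t 3.4 pos [ 0.4619 -0.047   0.1711] yaw 85.24 tilt 2.6 w 0.0402 toolz [ 0.045  -0.0058 -0.999 ] F [0.33 0.67 0.74] q [-0.25 -0.16 -0.27  1.42  0.01 -0.17]
slide cm [-0.7  -1.41 12.26] spin 0.009
```

Call:
move_arm(
  steps=[
    {"slide": [0,0,0],"spin": 0},
    {"slide": [0,0,0],"spin": 0},
    {"slide": [0,0,0],"spin": 0},
  ],
)

```text
clock: 3.7
eef_pos: [0.4626, -0.0472, 0.1718]
eef_rot: [0.018, 0.736, 0.677, 0.015]
contact_force: [-0.3, -0.8, -0.1]
width: 0.04
```

```bash
python3 go.py .4528 -.0535 .048 84.7
```

```text
t 3.7 pos [ 0.4626 -0.0472  0.1718] yaw 85.22 tilt 2.73 w 0.04 toolz [ 0.0472 -0.0064 -0.9989] F [-0.3  -0.78 -0.12] q [-0.25 -0.16 -0.27  1.42  0.01 -0.17]
slide cm [-0.68 -1.51 12.33] spin 0.009
```

Call:
move_arm(
  steps=[
    {"slide": [0,1,0],"spin": 0},
    {"slide": [0,1,0],"spin": 0},
    {"slide": [0,1,0],"spin": 0},
    {"slide": [0,0,0],"spin": 0},
  ],
)

```text
clock: 4.1
eef_pos: [0.4939, -0.0497, 0.1703]
eef_rot: [0.017, 0.736, 0.677, 0.014]
contact_force: [0.7, -0.8, 0.6]
width: 0.0405
```

```bash
python3 go.py .4528 -.0535 .048 84.7
```

```text
t 4.1 pos [ 0.4939 -0.0497  0.1703] yaw 85.21 tilt 2.49 w 0.0405 toolz [ 0.0431 -0.0053 -0.9991] F [ 0.66 -0.82  0.56] q [-0.24 -0.07 -0.19  1.41  0.01 -0.15]
slide cm [-0.7  -4.59 12.04] spin 0.009
```

Call:
move_arm(
  steps=[
    {"slide": [0,-1,0],"spin": 0},
    {"slide": [0,-1,0],"spin": 0},
    {"slide": [0,-1,0],"spin": 0},
    {"slide": [0,0,0],"spin": 0},
  ],
)

```text
clock: 4.5
eef_pos: [0.4606, -0.0466, 0.1677]
eef_rot: [0.015, 0.736, 0.677, 0.013]
contact_force: [-0.6, 0.2, -1.1]
width: 0.0397
```

```bash
python3 go.py .4528 -.0535 .048 84.7
```

```text
t 4.5 pos [ 0.4606 -0.0466  0.1677] yaw 85.23 tilt 2.25 w 0.0397 toolz [ 0.039  -0.0045 -0.9992] F [-0.59  0.19 -1.07] q [-0.25 -0.16 -0.27  1.42  0.01 -0.17]
slide cm [-0.74 -1.19 11.94] spin 0.009
```

Call:
move_arm(
  steps=[
    {"slide": [0,4,0],"spin": 0},
    {"slide": [0,4,0],"spin": 0},
  ],
)

```text
clock: 4.7
eef_pos: [0.535, -0.0522, 0.1695]
eef_rot: [0.013, 0.736, 0.677, 0.011]
contact_force: [-0.4, 0.5, 1.4]
width: 0.04
```

```bash
python3 go.py .4528 -.0535 .048 84.7|head -1
```

```text
t 4.7 pos [ 0.535  -0.0522  0.1695] yaw 85.17 tilt 1.94 w 0.04 toolz [ 0.0336 -0.0035 -0.9994] F [-0.41  0.54  1.41] q [-0.22  0.04 -0.08  1.42  0.   -0.14]
```

Call:
move_arm(
  steps=[
    {"slide": [0,0,0],"spin": 0},
    {"slide": [0,0,0],"spin": 0},
  ],
)

```text
clock: 4.9
eef_pos: [0.5373, -0.0526, 0.1674]
eef_rot: [0.012, 0.736, 0.677, 0.011]
contact_force: [-0.3, 0.3, 0.0]
width: 0.0401
```

```bash
python3 go.py .4528 -.0535 .048 84.7|head -1
```

```text
t 4.9 pos [ 0.5373 -0.0526  0.1674] yaw 85.18 tilt 1.87 w 0.0401 toolz [ 0.0325 -0.0031 -0.9995] F [-0.27  0.28  0.02] q [-0.22  0.05 -0.07  1.41  0.   -0.14]
```

Call:
move_arm(
  steps=[
    {"slide": [0,-4,0],"spin": 0},
    {"slide": [0,-4,0],"spin": 0},
  ],
)

```text
clock: 5.1
eef_pos: [0.4579, -0.0463, 0.1623]
eef_rot: [0.011, 0.736, 0.677, 0.01]
contact_force: [-0.1, -0.1, 1.6]
width: 0.0404
```

```bash
python3 go.py .4528 -.0535 .048 84.7|head -1
```

```text
t 5.1 pos [ 0.4579 -0.0463  0.1623] yaw 85.2 tilt 1.73 w 0.0404 toolz [ 0.0301 -0.0025 -0.9995] F [-0.11 -0.14  1.58] q [-0.25 -0.15 -0.28  1.41  0.01 -0.17]
```

Call:
move_arm(
  steps=[
    {"slide": [0,0,0],"spin": 0},
    {"slide": [0,0,0],"spin": 0},
  ],
)

```text
clock: 5.3
eef_pos: [0.4505, -0.0448, 0.1605]
eef_rot: [0.009, 0.736, 0.677, 0.008]
contact_force: [0.5, 0.2, 0.5]
width: 0.0399
```

```bash
python3 go.py .4528 -.0535 .048 84.7
```

```text
t 5.3 pos [ 0.4505 -0.0448  0.1605] yaw 85.17 tilt 1.39 w 0.0399 toolz [ 0.0243 -0.0013 -0.9997] F [0.54 0.25 0.47] q [-0.25 -0.17 -0.3   1.42  0.   -0.17]
slide cm [-0.85  0.03 11.25] spin 0.008
```

Fast in-and-out moves bring the tilt down, so I repeat them.

Call:
move_arm(
  steps=[
    {"slide": [0,4,0],"spin": 0},
    {"slide": [0,4,0],"spin": 0},
    {"slide": [0,-4,0],"spin": 0},
    {"slide": [0,-4,0],"spin": 0},
    {"slide": [0,0,0],"spin": 0},
    {"slide": [0,0,0],"spin": 0},
  ],
)

```text
clock: 5.9
eef_pos: [0.4511, -0.045, 0.1464]
eef_rot: [-0.003, 0.736, 0.676, 0.001]
contact_force: [0.7, 0.4, 0.2]
width: 0.0403
```

```bash
python3 go.py .4528 -.0535 .048 84.7
```

```text
t 5.9 pos [ 0.4511 -0.045   0.1464] yaw 85.13 tilt 0.34 w 0.0403 toolz [-0.0026  0.0053 -1.    ] F [0.7  0.35 0.23] q [-0.25 -0.13 -0.29  1.41  0.   -0.17]
slide cm [-0.88  0.27  9.83] spin 0.008
```

Call:
move_arm(
  steps=[
    {"slide": [0,4,0],"spin": 0},
    {"slide": [0,4,0],"spin": 0},
    {"slide": [0,-4,0],"spin": 0},
    {"slide": [0,-4,0],"spin": 0},
    {"slide": [0,0,0],"spin": 0},
    {"slide": [0,0,0],"spin": 0},
  ],
)

```text
clock: 6.5
eef_pos: [0.4574, -0.0462, 0.1353]
eef_rot: [-0.01, 0.737, 0.676, -0.004]
contact_force: [1.7, -0.4, -0.2]
width: 0.0401
```

```bash
python3 go.py .4528 -.0535 .048 84.7
```

```text
t 6.5 pos [ 0.4574 -0.0462  0.1353] yaw 85.11 tilt 1.26 w 0.0401 toolz [-0.0197  0.0096 -0.9998] F [ 1.72 -0.45 -0.18] q [-0.25 -0.09 -0.28  1.41  0.   -0.16]
slide cm [-0.84 -0.22  8.73] spin 0.007
```

The tilt overshot to about -1.1°, which the descent should cancel.

Call:
move_arm(
  steps=[
    {"slide": [-0.4,-0.1,2],"spin": 0.007},
    {"slide": [-0.4,0,2.2],"spin": 0},
    {"slide": [0,0,1.5],"spin": 0},
    {"slide": [0,0,0.5],"spin": 0},
    {"slide": [0,0,0],"spin": 0},
  ],
)

```text
clock: 7.0
eef_pos: [0.4664, -0.0563, 0.0828]
eef_rot: [0.002, 0.739, 0.674, 0.004]
contact_force: [0.2, 0.7, -0.1]
width: 0.04
```

```bash
python3 go.py .4528 -.0535 .048 84.7
```

```text
t 7.0 pos [ 0.4664 -0.0563  0.0828] yaw 84.73 tilt 0.47 w 0.04 toolz [ 0.0078  0.0026 -1.    ] F [ 0.22  0.73 -0.08] q [-0.27 -0.07 -0.36  1.27  0.   -0.17]
slide cm [ 0.15 -1.41  3.47] spin 0.001
```

Call:
move_arm(
  steps=[
    {"slide": [0.1,-0.5,0],"spin": 0},
    {"slide": [0,-0.5,0],"spin": 0},
    {"slide": [0,-0.4,0.2],"spin": 0},
    {"slide": [0,0,0],"spin": 0},
    {"slide": [0,0,0],"spin": 0},
  ],
)

```text
clock: 7.5
eef_pos: [0.4551, -0.0546, 0.0858]
eef_rot: [0.006, 0.739, 0.674, 0.006]
contact_force: [0.3, 0.1, 0.0]
width: 0.0401
```

```bash
python3 go.py .4528 -.0535 .048 84.7
```

```text
t 7.5 pos [ 0.4551 -0.0546  0.0858] yaw 84.76 tilt 0.99 w 0.0401 toolz [ 1.730e-02  1.000e-04 -9.998e-01] F [0.25 0.06 0.05] q [-0.27 -0.11 -0.4   1.27  0.   -0.18]
slide cm [ 0.08 -0.31  3.78] spin 0.001
```

Call:
move_arm(
  steps=[
    {"slide": [0,-0.1,1],"spin": 0},
    {"slide": [0,-0.1,1],"spin": 0},
    {"slide": [0,-0.1,1],"spin": 0},
    {"slide": [0,0,0.4],"spin": 0},
  ],
)

```text
clock: 7.9
eef_pos: [0.4527, -0.0543, 0.0491]
eef_rot: [0.006, 0.739, 0.674, 0.007]
contact_force: [0.1, -0.7, -0.3]
width: 0.04
```

```bash
python3 go.py .4528 -.0535 .048 84.7
```

```text
t 7.9 pos [ 0.4527 -0.0543  0.0491] yaw 84.76 tilt 1.03 w 0.04 toolz [ 1.800e-02 -1.000e-04 -9.998e-01] F [ 0.15 -0.68 -0.3 ] q [-0.27 -0.09 -0.45  1.19  0.   -0.18]
slide cm [ 0.08 -0.    0.12] spin 0.001
```

Call:
move_arm(
  steps=[
    {"slide": [0,0,0.6],"spin": 0},
    {"slide": [0,0,0],"spin": 0},
  ],
)

```text
clock: 8.1
eef_pos: [0.4514, -0.0539, 0.0406]
eef_rot: [0.005, 0.739, 0.674, 0.006]
contact_force: [0.2, -0.2, -1.1]
width: 0.04
```

Call:
move_arm(
  steps=[
    {"slide": [0,0,0],"spin": 0},
    {"slide": [0,0,0],"spin": 0},
    {"slide": [0,0,0],"spin": 0},
    {"slide": [0,0,0],"spin": 0},
    {"slide": [0,0,0],"spin": 0},
  ],
  jaw=1,
)

```text
clock: 8.6
eef_pos: [0.4515, -0.0542, 0.0405]
eef_rot: [0.005, 0.739, 0.674, 0.005]
contact_force: [0.4, 0.1, -2.1]
width: 0.0174
```

```bash
python3 go.py .4528 -.0535 .25 84.7
```

```text
t 8.6 pos [ 0.4515 -0.0542  0.0405] yaw 84.75 tilt 0.82 w 0.0174 toolz [ 1.430e-02  3.000e-04 -9.999e-01] F [ 0.38  0.11 -2.11] q [-0.27 -0.08 -0.46  1.18  0.   -0.18]
slide cm [  0.11   0.42 -20.94] spin 0.001
```

Gripped, with a 17.4 mm opening on the stud. Lifting slowly.

Call:
move_arm(
  steps=[
    {"slide": [0,0,-1],"spin": 0},
    {"slide": [0,0,-1.5],"spin": 0},
    {"slide": [0,0,-1.5],"spin": 0},
    {"slide": [0,0,-1.5],"spin": 0},
    {"slide": [0,0,-1.5],"spin": 0},
    {"slide": [0,0,-1.5],"spin": 0},
    {"slide": [0,0,-1.5],"spin": 0},
    {"slide": [0,0,-1.5],"spin": 0},
    {"slide": [0,0,-1.5],"spin": 0},
    {"slide": [0,0,-1],"spin": 0},
  ],
)

```text
clock: 9.6
eef_pos: [0.4437, -0.0519, 0.1838]
eef_rot: [-0.002, 0.739, 0.674, 0.002]
contact_force: [1.0, 0.3, -3.5]
width: 0.0175
```

```bash
python3 go.py .5245 .310 .19 90; python3 - <<'E'
from h import *
s=snap("side","pics/t3.png")
E
```

```text
t 9.6 pos [ 0.4437 -0.0519  0.1838] yaw 84.78 tilt 0.38 w 0.0175 toolz [ 3.0e-04  6.6e-03 -1.0e+00] F [ 1.    0.26 -3.52] q [-0.27 -0.16 -0.24  1.49  0.01 -0.18]
slide cm [36.78  4.75 -0.37] spin -0.091
```

View pics/t3.png

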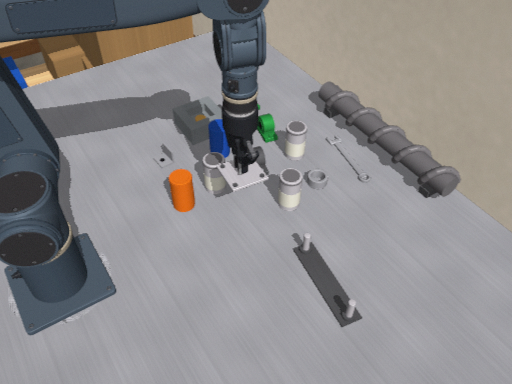

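The cover hangs level from the gripper. I carry it toward the housing.

Call:
move_arm(
  steps=[
    {"slide": [2,0.2,0],"spin": -0.02},
    {"slide": [3.5,0.4,0],"spin": -0.02},
    {"slide": [3.5,0.4,0],"spin": -0.02},
    {"slide": [3.5,0.4,0],"spin": -0.02},
    {"slide": [3.5,0.4,0],"spin": 0},
    {"slide": [3.5,0.4,0],"spin": 0},
    {"slide": [3.5,0.4,0],"spin": 0},
    {"slide": [3.5,0.4,0],"spin": 0},
    {"slide": [3.5,0.4,0],"spin": 0},
    {"slide": [3,0.3,0],"spin": 0},
  ],
)

```text
clock: 10.65
eef_pos: [0.4907, 0.2845, 0.1823]
eef_rot: [-0.002, 0.713, 0.701, -0.001]
contact_force: [0.4, -0.6, -3.6]
width: 0.0175
```

```bash
python3 go.py .5245 .310 .15 89.5
```

```text
t 10.65 pos [0.4907 0.2845 0.1823] yaw 89.0 tilt 0.23 w 0.0175 toolz [-0.0037  0.0017 -1.    ] F [ 0.42 -0.61 -3.57] q [0.41 0.16 0.07 1.49 0.   0.42]
slide cm [2.6  3.35 3.22] spin -0.009
```

Call:
move_arm(
  steps=[
    {"slide": [1,1,0],"spin": -0.009},
    {"slide": [0.8,1,0],"spin": 0},
    {"slide": [0.6,1,0],"spin": 0},
    {"slide": [0.2,0.3,0],"spin": 0},
    {"slide": [0,0,0],"spin": 0},
  ],
)

```text
clock: 11.15
eef_pos: [0.5216, 0.3164, 0.1765]
eef_rot: [-0.005, 0.707, 0.707, -0.005]
contact_force: [0.3, -0.1, -3.4]
width: 0.0174
```

```bash
python3 go.py .5235 .310 .0955 89.5; python3 - <<'E'
from h import *
for n in("top","side"):
    s=snap(n); u,v=w2px(s,[.52,.31,.12]).astype(int); u=max(u,50)
    f=cv2.resize(s["frame"][v-50:v+50,u-50:u+50,::-1],None,fx=6,fy=6,interpolation=cv2.INTER_CUBIC);cv2.imwrite(f"pics/t4{n}.png",f);print(n,u,v)
E
```

```text
t 11.15 pos [0.5216 0.3164 0.1765] yaw 90.01 tilt 0.75 w 0.0174 toolz [-1.300e-02  1.000e-04 -9.999e-01] F [ 0.31 -0.11 -3.41] q [0.43 0.28 0.2  1.5  0.01 0.43]
slide cm [-0.64  0.3   8.09] spin 0.009
top 113 192
side 196 94
```

View pics/t4top.png

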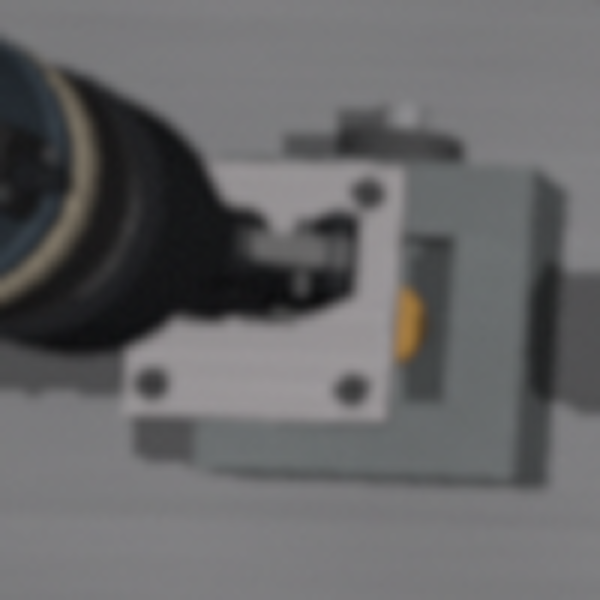

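View pics/t4side.png

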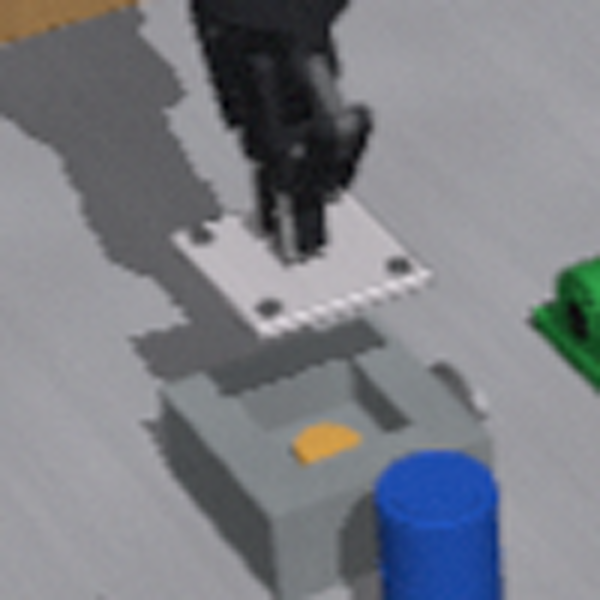

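```bash
python3 - <<'E'
from h import *
s=snap("top")
g=lambda a,b,z:px2w(s,63+(a+.5)/6-.5,142+(b+.5)/6-.5,z)
p=[g(*q,.147) for q in((368,193),(352,390),(152,383))]
print((p[0]+p[2])/2,[np.linalg.norm(p[i]-p[i+1]) for i in(0,1)],np.degrees(np.arctan2((p[0]-p[1])[1],(p[0]-p[1])[0])),np.degrees(np.arctan2(-(p[2]-p[1])[0],(p[2]-p[1])[1])))
E
python3 go.py .5235 .310 .0955 89.5
```

```text
[0.52301426 0.31704595 0.147     ] [np.float64(0.06774051815228649), np.float64(0.06761193453721365)] -0.7540124157742993 -0.36258007864006236
t 11.3 pos [0.5212 0.3158 0.177 ] yaw 89.98 tilt 0.73 w 0.0176 toolz [-1.270e-02  1.000e-04 -9.999e-01] F [-0.41  0.31 -3.41] q [0.43 0.28 0.2  1.5  0.01 0.43]
slide cm [-0.58  0.33  8.15] spin 0.008
```

Call:
move_arm(
  steps=[
    {"slide": [-0.4,0.2,0.5],"spin": 0},
    {"slide": [-0.3,0.1,1],"spin": 0},
    {"slide": [0,0,1],"spin": 0},
    {"slide": [0,0,1],"spin": 0},
    {"slide": [0,0,1],"spin": 0},
    {"slide": [0,0,1],"spin": 0},
    {"slide": [0,0,0.8],"spin": 0},
    {"slide": [0,0,0],"spin": 0},
  ],
)

```text
clock: 12.1
eef_pos: [0.5215, 0.3062, 0.107]
eef_rot: [-0.005, 0.708, 0.706, -0.006]
contact_force: [-1.1, -1.0, -5.1]
width: 0.0172
```

```bash
python3 go.py .5228 .309 .0955 90
```

```text
t 12.1 pos [0.5215 0.3062 0.107 ] yaw 89.89 tilt 0.91 w 0.0172 toolz [-0.0159 -0.0014 -0.9999] F [-1.07 -1.01 -5.08] q [0.42 0.29 0.07 1.37 0.01 0.42]
slide cm [0.29 0.15 1.15] spin -0.002
```

Call:
move_arm(
  steps=[
    {"slide": [0.3,0.1,0.3],"spin": 0},
    {"slide": [0,0,0.5],"spin": 0},
    {"slide": [0,0,0.3],"spin": 0},
    {"slide": [0,0,0],"spin": 0},
  ],
)

```text
clock: 12.5
eef_pos: [0.5233, 0.3102, 0.0971]
eef_rot: [-0.005, 0.708, 0.707, -0.005]
contact_force: [0.3, 0.4, -4.3]
width: 0.0173
```

```bash
python3 go.py .5228 .309 .0955 90; python3 - <<'E'
from h import *
for n in("side","top"):
    s=snap(n); u,v=w2px(s,[.52,.31,.06]).astype(int); u=max(u,50)
    f=cv2.resize(s["frame"][v-50:v+50,u-50:u+50,::-1],None,fx=6,fy=6,interpolation=cv2.INTER_CUBIC);cv2.imwrite(f"pics/t5{n}.png",f);print(n,u,v)
E
```

```text
t 12.5 pos [0.5233 0.3102 0.0971] yaw 89.91 tilt 0.75 w 0.0173 toolz [-1.310e-02 -2.000e-04 -9.999e-01] F [ 0.29  0.41 -4.25] q [0.42 0.3  0.06 1.35 0.01 0.42]
slide cm [-0.12 -0.05  0.16] spin -0.001
side 198 111
top 122 196
```

View pics/t5side.png

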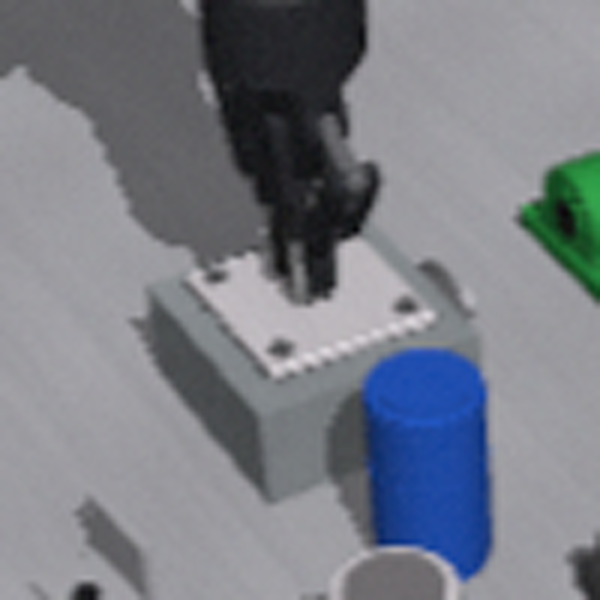

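View pics/t5top.png

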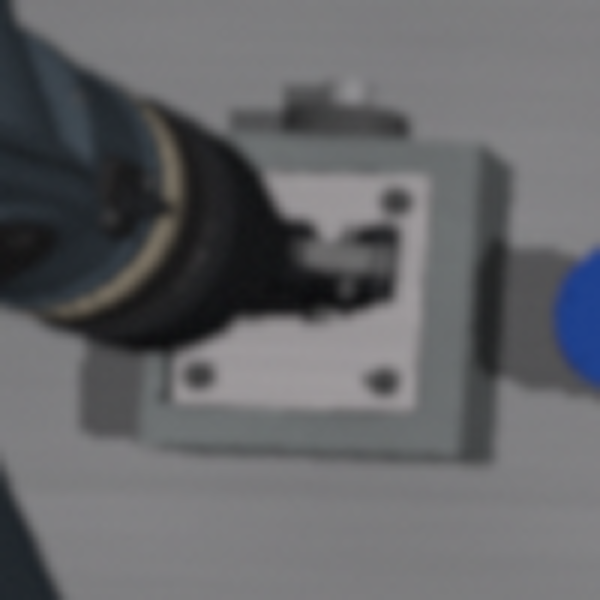

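```bash
python3 - <<'E'
from h import *
s=snap("top")
g=lambda a,b,z:px2w(s,72+(a+.5)/6-.5,146+(b+.5)/6-.5,z)
p=[g(*q,.0675) for q in((397,202),(383,381),(199,376))]
print((p[0]+p[2])/2)
q=[g(*q,.055) for q in((485,145),(463,460),(140,447))]
print((q[0]+q[2])/2,[np.linalg.norm(q[i]-q[i+1]) for i in(0,1)])
E
```

```text
[0.52453501 0.31124546 0.0675    ]
[0.52380593 0.30934353 0.055     ] [np.float64(0.12013626424981506), np.float64(0.12104908320537024)]
```

It is within 2 mm. A tiny correction, then settle and release.

Call:
move_arm(
  steps=[
    {"slide": [-0.15,0,0.1],"spin": 0},
    {"slide": [0,0,0.15],"spin": 0},
    {"slide": [0,0,0],"spin": 0},
  ],
)

```text
clock: 12.95
eef_pos: [0.5239, 0.3094, 0.0968]
eef_rot: [-0.004, 0.707, 0.707, -0.003]
contact_force: [-0.0, -0.7, -4.5]
width: 0.0172
```

Call:
move_arm(
  steps=[
    {"slide": [0,0,0],"spin": 0},
    {"slide": [0,0,0],"spin": 0},
    {"slide": [0,0,-0.5],"spin": 0},
    {"slide": [0,0,-1],"spin": 0},
    {"slide": [0,0,-1.5],"spin": 0},
    {"slide": [0,0,-1.5],"spin": 0},
    {"slide": [0,0,-1.5],"spin": 0},
    {"slide": [0,0,-1.5],"spin": 0},
    {"slide": [0,0,-1.5],"spin": 0},
    {"slide": [0,0,-0.5],"spin": 0},
  ],
  jaw=0.06,
)

```text
clock: 13.95
eef_pos: [0.5277, 0.3097, 0.2053]
eef_rot: [-0.002, 0.708, 0.706, 0.002]
contact_force: [0.6, -0.6, 0.1]
width: 0.0402
```

```bash
python3 go.py .671 -.062 .2 89.5
```

```text
t 13.95 pos [0.5277 0.3097 0.2053] yaw 89.9 tilt 0.34 w 0.0402 toolz [-2.0e-04  5.9e-03 -1.0e+00] F [ 0.56 -0.56  0.11] q [0.42 0.27 0.24 1.55 0.01 0.42]
slide cm [-37.14  14.4    0.31] spin 0.007
```

Call:
move_arm(
  steps=[
    {"slide": [-2,0.8,0],"spin": 0},
    {"slide": [-3.5,1.4,0],"spin": 0},
    {"slide": [-3.5,1.4,0],"spin": 0},
    {"slide": [-3.5,1.4,0],"spin": 0},
    {"slide": [-3.5,1.4,0],"spin": 0},
    {"slide": [-3.5,1.4,0],"spin": 0},
    {"slide": [-3.5,1.4,0],"spin": 0},
    {"slide": [-3.5,1.4,0],"spin": 0},
    {"slide": [-3,1.2,0],"spin": 0},
    {"slide": [-2,0.6,0],"spin": 0},
  ],
  jaw=-0.75,
)

```text
clock: 14.95
eef_pos: [0.6584, -0.0121, 0.2127]
eef_rot: [0.001, 0.705, 0.71, 0.008]
contact_force: [1.2, 0.4, -0.2]
width: 0.0747
```

```bash
python3 go.py .671 -.062 .15 89.5;  python3 - <<'E'
from h import *
s=snap("top","pics/t6.png")
f=cv2.resize(s["frame"][140:250,60:190,::-1],None,fx=6,fy=6,interpolation=cv2.INTER_CUBIC);cv2.imwrite("pics/t6c.png",f)
s=snap("side","pics/t6s.png")
E
```

```text
t 14.95 pos [ 0.6584 -0.0121  0.2127] yaw 90.41 tilt 0.96 w 0.0747 toolz [ 0.013   0.0105 -0.9999] F [ 1.18  0.36 -0.17] q [-0.13  0.39  0.41  1.58  0.01 -0.13]
slide cm [-5.06  1.14  6.23] spin 0.016
```

View pics/t6c.png

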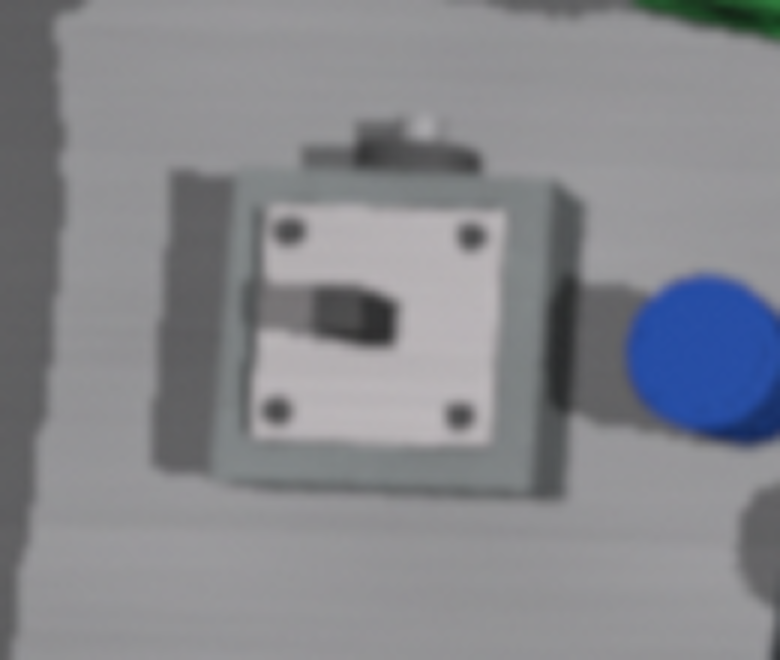

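View pics/t6s.png

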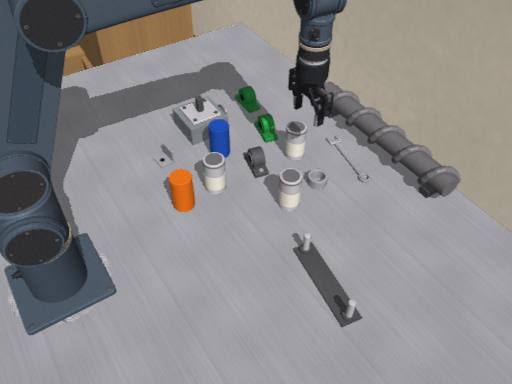

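```bash
python3 - <<'E'
from h import *
s=snap("top")
g=lambda a,b,z:px2w(s,60+(a+.5)/6-.5,140+(b+.5)/6-.5,z)
print("cover",np.mean([g(*q,.066) for q in((289,231),(471,236),(460,415),(276,410))],0))
print("hous",np.mean([g(*q,.055) for q in((240,172),(552,185),(530,490),(218,482))],0))
f=cv2.imread("pics/t6s.png")
cv2.imwrite("pics/t7.png",cv2.resize(f[150:210,280:360],None,fx=9,fy=9,interpolation=cv2.INTER_CUBIC))
E
```

```text
cover [0.52549344 0.31045162 0.066     ]
hous [0.52367329 0.30962548 0.055     ]
```

View pics/t7.png

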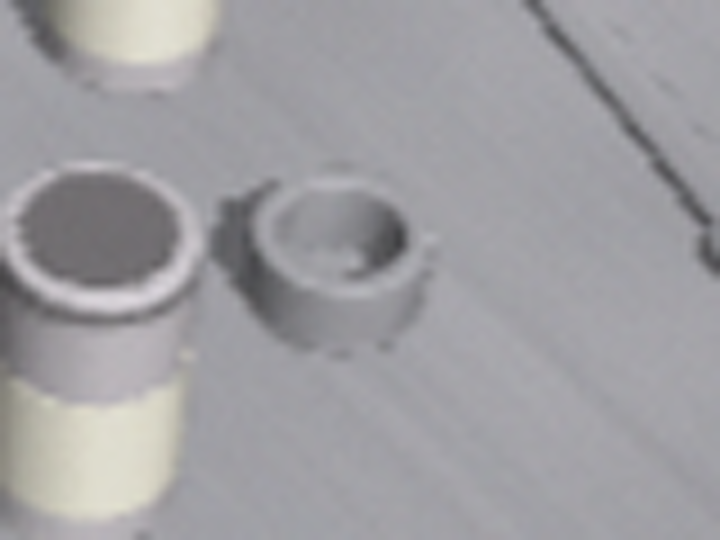

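```bash
python3 - <<'E'
from h import *
s=snap("side")
g=lambda a,b,z:px2w(s,280+(a+.5)/9-.5,150+(b+.5)/9-.5,z)
print("collar",g(340,236,.026),"canB",g(103,240,.1))
E
python3 go.py .671 -.062 .15 89.5
```

```text
collar [ 0.67224764 -0.06492045  0.026     ] canB [ 0.56461972 -0.08672311  0.1       ]
t 15.15 pos [ 0.6576 -0.0098  0.2127] yaw 90.46 tilt 0.97 w 0.0751 toolz [ 0.0122  0.0117 -0.9999] F [-0.26  1.34  0.71] q [-0.12  0.39  0.41  1.58  0.01 -0.13]
slide cm [-5.31  1.22  6.22] spin 0.017
```

Call:
move_arm(
  steps=[
    {"slide": [-2,0.4,0],"spin": 0.01},
    {"slide": [-2,0.5,0.5],"spin": 0},
    {"slide": [-1.2,0.3,1],"spin": 0},
    {"slide": [-0.2,0,1.5],"spin": 0},
    {"slide": [0,0,1.5],"spin": 0},
    {"slide": [0,0,1.5],"spin": 0},
    {"slide": [0,0,1.5],"spin": 0},
    {"slide": [0,0,1],"spin": 0},
    {"slide": [0,0,0],"spin": 0},
  ],
)

```text
clock: 16.05
eef_pos: [0.6698, -0.0587, 0.1203]
eef_rot: [-0.003, 0.705, 0.709, 0.009]
contact_force: [-0.2, -0.7, -0.4]
width: 0.0747
```

```bash
python3 go.py .6716 -.0635 .03 89.5
```

```text
t 16.05 pos [ 0.6698 -0.0587  0.1203] yaw 90.4 tilt 1.08 w 0.0747 toolz [ 0.009   0.0166 -0.9998] F [-0.16 -0.69 -0.38] q [-0.19  0.44  0.29  1.42  0.02 -0.2 ]
slide cm [-0.63  0.09  9.03] spin 0.016
```

Call:
move_arm(
  steps=[
    {"slide": [-0.3,0,1],"spin": 0.01},
    {"slide": [-0.3,0.1,1.2],"spin": 0},
    {"slide": [0,0,1.2],"spin": 0},
    {"slide": [0,0,1.2],"spin": 0},
    {"slide": [0,0,1.2],"spin": 0},
    {"slide": [0,0,1.2],"spin": 0},
    {"slide": [0,0,0.8],"spin": 0},
    {"slide": [0,0,0],"spin": 0},
  ],
)

```text
clock: 16.85
eef_pos: [0.6721, -0.0636, 0.0359]
eef_rot: [-0.002, 0.708, 0.706, 0.009]
contact_force: [-0.3, -0.4, -1.1]
width: 0.0746
```

```bash
python3 go.py .6716 -.0635 .029 89.5; python3 - <<'E'
from h import *
f=snap("side")["frame"][:,:,::-1]
cv2.imwrite("pics/t8.png",cv2.resize(f[130:220,260:380],None,fx=6,fy=6,interpolation=cv2.INTER_CUBIC))
E
```

```text
t 16.85 pos [ 0.6721 -0.0636  0.0359] yaw 89.81 tilt 1.11 w 0.0746 toolz [ 0.0099  0.0167 -0.9998] F [-0.31 -0.4  -1.08] q [-0.2   0.48  0.18  1.26  0.02 -0.2 ]
slide cm [-0.   -0.05  0.69] spin 0.005
```

View pics/t8.png

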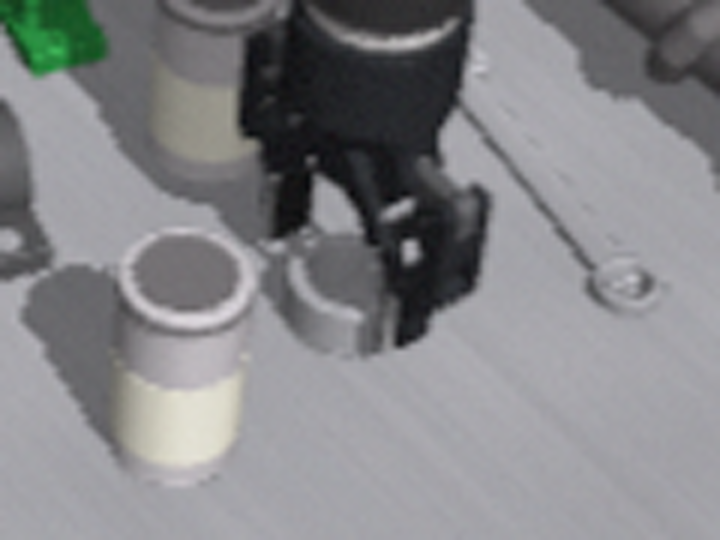

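The fingers straddle the collar. I lower 5 mm and close.

Call:
move_arm(
  steps=[
    {"slide": [0,0,0.5],"spin": 0},
    {"slide": [0,0,0],"spin": 0},
  ],
)

```text
clock: 17.1
eef_pos: [0.6731, -0.0636, 0.0322]
eef_rot: [-0.001, 0.708, 0.706, 0.01]
contact_force: [0.3, 0.3, 0.2]
width: 0.0749
```

Call:
move_arm(
  steps=[
    {"slide": [0,0,0],"spin": 0},
    {"slide": [0,0,0],"spin": 0},
    {"slide": [0,0,0],"spin": 0},
    {"slide": [0,0,0],"spin": 0},
  ],
  jaw=1,
)

```text
clock: 17.5
eef_pos: [0.6745, -0.064, 0.0346]
eef_rot: [0.0, 0.708, 0.706, 0.011]
contact_force: [-0.5, -0.3, -0.4]
width: 0.0521
```

```bash
python3 go.py .6716 -.0635 .2 89.5
```

```text
t 17.5 pos [ 0.6745 -0.064   0.0346] yaw 89.81 tilt 1.26 w 0.0521 toolz [ 0.0157  0.0153 -0.9998] F [-0.55 -0.26 -0.44] q [-0.2   0.49  0.18  1.25  0.02 -0.2 ]
slide cm [  0.3   -0.03 -16.54] spin 0.005
```

Call:
move_arm(
  steps=[
    {"slide": [0,0,-1],"spin": 0},
    {"slide": [0,0,-1.5],"spin": 0},
    {"slide": [0,0,-1.5],"spin": 0},
    {"slide": [0,0,-1.5],"spin": 0},
    {"slide": [0,0,-1.5],"spin": 0},
    {"slide": [0,0,-2],"spin": 0},
    {"slide": [0,0,-2],"spin": 0},
    {"slide": [0,0,-2],"spin": 0},
    {"slide": [0,0,-2],"spin": 0},
    {"slide": [0,0,-1.5],"spin": 0},
  ],
)

```text
clock: 18.5
eef_pos: [0.6711, -0.0666, 0.2155]
eef_rot: [0.002, 0.708, 0.706, 0.012]
contact_force: [0.9, 0.1, -1.5]
width: 0.0514
```

```bash
python3 go.py .525 .31 .2 89.5; python3 - <<'E'
from h import *
s=snap("side"); u,v=w2px(s,bot.observe()["eef_pos"]).astype(int);f=s["frame"][:,:,::-1];print(u,v)
cv2.imwrite("pics/t9.png",cv2.resize(f[max(0,v-50):v+50,u-60:u+60],None,fx=6,fy=6,interpolation=cv2.INTER_CUBIC))
E
```

```text
t 18.5 pos [ 0.6711 -0.0666  0.2155] yaw 89.82 tilt 1.39 w 0.0514 toolz [ 0.0192  0.0147 -0.9997] F [ 0.86  0.07 -1.52] q [-0.21  0.43  0.47  1.59  0.02 -0.2 ]
slide cm [ 37.58 -14.77   1.82] spin 0.006
325 118
```

View pics/t9.png

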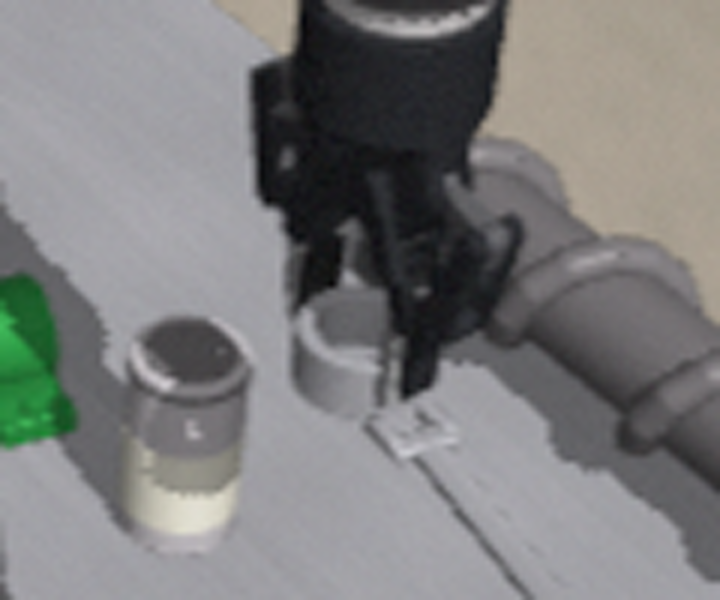

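```bash
python3 go.py .525 .31 .2 89.5; python3 - <<'E'
from h import *
s=snap("top"); u,v=w2px(s,bot.observe()["eef_pos"]-[0,0,.03]).astype(int);f=s["frame"][:,:,::-1];print(u,v)
cv2.imwrite("pics/t10.png",cv2.resize(f[max(0,v-45):v+45,u-60:u+60],None,fx=6,fy=6,interpolation=cv2.INTER_CUBIC))
E
```

```text
t 18.55 pos [ 0.6723 -0.0669  0.2193] yaw 89.82 tilt 1.62 w 0.0522 toolz [ 0.0248  0.0135 -0.9996] F [ 1.31 -0.92  1.38] q [-0.21  0.43  0.47  1.59  0.02 -0.2 ]
slide cm [ 37.61 -14.9    2.07] spin 0.006
297 118
```

View pics/t10.png

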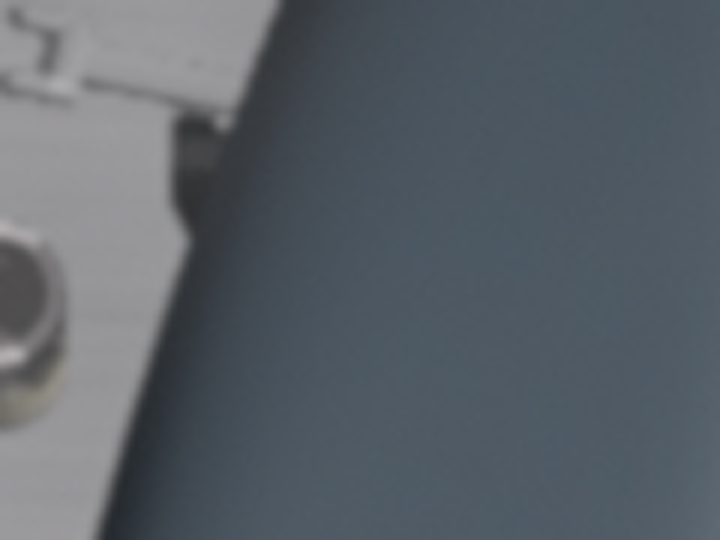

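Call:
move_arm(
  steps=[
    {"slide": [2,-0.8,0],"spin": 0},
    {"slide": [3.5,-1.4,0],"spin": 0},
    {"slide": [3.5,-1.4,0],"spin": 0},
    {"slide": [3.5,-1.4,0],"spin": 0},
    {"slide": [3.5,-1.4,0],"spin": 0},
    {"slide": [3.5,-1.4,0],"spin": 0},
    {"slide": [3.5,-1.4,0],"spin": 0},
    {"slide": [3.5,-1.4,0],"spin": 0},
    {"slide": [3,-1.2,0],"spin": 0},
    {"slide": [2,-0.8,0],"spin": 0},
  ],
)

```text
clock: 19.6
eef_pos: [0.5427, 0.2555, 0.2151]
eef_rot: [0.004, 0.711, 0.703, 0.012]
contact_force: [-0.9, -0.1, -1.9]
width: 0.0521
```

```bash
python3 go.py .525 .31 .2 89.5
```

```text
t 19.6 pos [0.5427 0.2555 0.2151] yaw 89.33 tilt 1.44 w 0.0521 toolz [ 0.0223  0.0117 -0.9997] F [-0.9  -0.14 -1.88] q [0.33 0.21 0.2  1.53 0.   0.34]
slide cm [ 5.41 -1.87  1.53] spin -0.003
```

Call:
move_arm(
  steps=[
    {"slide": [1.5,-0.5,0.3],"spin": 0},
    {"slide": [1.5,-0.5,0.5],"spin": 0},
    {"slide": [1.5,-0.5,0.5],"spin": 0},
    {"slide": [0.7,-0.3,0.5],"spin": 0},
    {"slide": [0,0,0.5],"spin": 0},
    {"slide": [0,0,0],"spin": 0},
  ],
)

```text
clock: 20.2
eef_pos: [0.5217, 0.3131, 0.1885]
eef_rot: [0.003, 0.71, 0.705, 0.01]
contact_force: [0.1, 0.0, -1.9]
width: 0.0518
```

```bash
python3 go.py .525 .31 .17 89.5; python3 - <<'E'
from h import *
for n in("top","side"):
    s=snap(n); u,v=w2px(s,bot.observe()["eef_pos"]-[0,0,.05]).astype(int); u=max(u,50);v=max(v,50)
    f=cv2.resize(s["frame"][v-50:v+50,u-50:u+50,::-1],None,fx=6,fy=6,interpolation=cv2.INTER_CUBIC);cv2.imwrite(f"pics/t11{n}.png",f);print(n,u,v)
E
```

```text
t 20.2 pos [0.5217 0.3131 0.1885] yaw 89.59 tilt 1.21 w 0.0518 toolz [ 0.0186  0.0102 -0.9998] F [ 0.07  0.01 -1.92] q [0.43 0.24 0.18 1.49 0.   0.44]
slide cm [-0.32  0.3   1.85] spin 0.002
top 109 190
side 196 87
```

View pics/t11top.png

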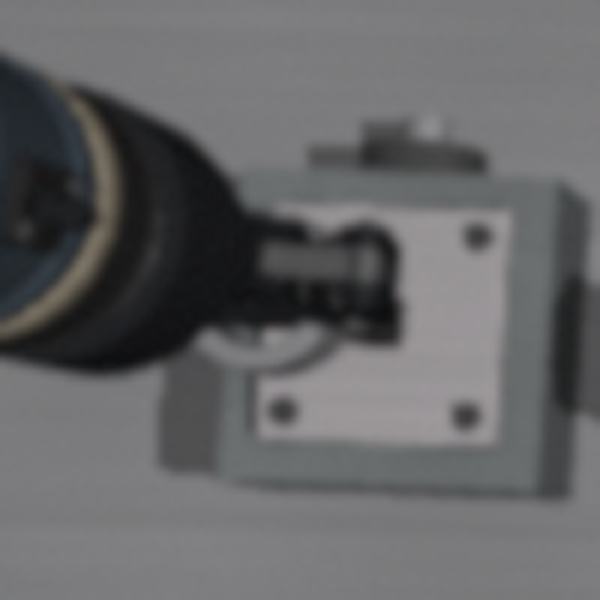

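View pics/t11side.png

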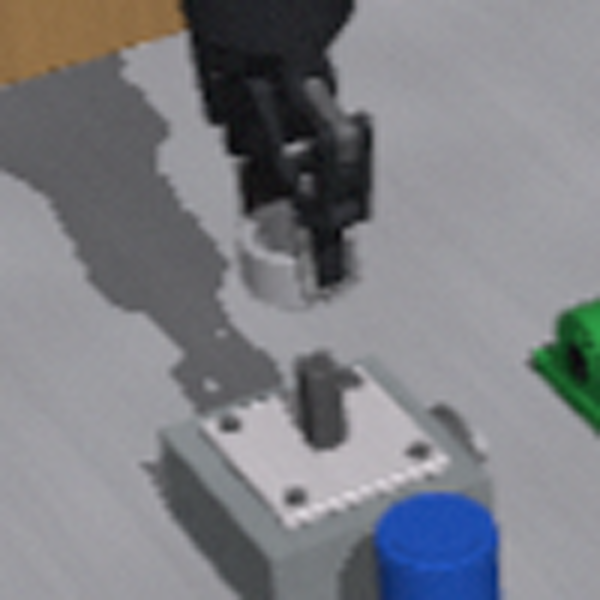

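```bash
python3 - <<'E'
from h import *
s=snap("top")
g=lambda a,b,z:px2w(s,59+(a+.5)/6-.5,140+(b+.5)/6-.5,z)
o,M=tool();p=o["eef_pos"];print(p)
for b,z in((372,.154),(358,.18),(340,.18)): print(b,z,g(268,b,z))
print("cover",np.mean([g(*q,.066) for q in((477,236),(283,410))],0), "stud top?")
# projected ring top/bottom with centre = tcp
s2=cams.snapshot("side")
E
python3 - <<'E'
from h import *
s=snap("side");o,M=tool();p=o["eef_pos"]
for dx in(0,-.006,-.012):
  for z in (.180,.154):
    q=np.array([w2px(s,[p[0]+dx+.027*np.cos(t),p[1]+.027*np.sin(t),z]) for t in np.linspace(0,6.28,90)])
    q=((q-[146,37]+.5)*6-.5); print(dx,z,q.min(0).round(),q.max(0).round())
E
```

```text
[0.52248467 0.3129112  0.18991936]
372 0.154 [0.49741649 0.31826785 0.154     ]
358 0.18 [0.49953231 0.30899129 0.18      ]
340 0.18 [0.50542726 0.3094204  0.18      ]
cover [0.52550404 0.31030049 0.066     ] stud top?
0 0.18 [237. 201.] [356. 267.]
0 0.154 [243. 249.] [359. 315.]
-0.006 0.18 [226. 205.] [344. 271.]
-0.006 0.154 [231. 253.] [348. 319.]
-0.012 0.18 [214. 209.] [333. 275.]
-0.012 0.154 [220. 256.] [337. 323.]
```

Call:
move_arm(
  steps=[
    {"slide": [-0.3,0,0.5],"spin": 0},
    {"slide": [0,0,1],"spin": 0},
    {"slide": [0,0,1],"spin": 0},
    {"slide": [0,0,1],"spin": 0},
    {"slide": [0,0,0.5],"spin": 0},
    {"slide": [0,0,0],"spin": 0},
  ],
)

```text
clock: 21.05
eef_pos: [0.5241, 0.3089, 0.1466]
eef_rot: [0.003, 0.711, 0.703, 0.012]
contact_force: [-0.4, 0.2, -2.1]
width: 0.0521
```

```bash
python3 go.py .5235 .31 .0976 89.5; python3 - <<'E'
from h import *
for n in("side",):
    s=snap(n); u,v=w2px(s,bot.observe()["eef_pos"]-[0,0,.03]).astype(int); u=max(u,50);v=max(v,50)
    f=cv2.resize(s["frame"][v-50:v+50,u-50:u+50,::-1],None,fx=6,fy=6,interpolation=cv2.INTER_CUBIC);cv2.imwrite(f"pics/t12{n}.png",f);print(n,u,v)
E
```

```text
t 21.05 pos [0.5241 0.3089 0.1466] yaw 89.41 tilt 1.38 w 0.0521 toolz [ 0.0212  0.0114 -0.9997] F [-0.41  0.22 -2.07] q [0.42 0.24 0.1  1.4  0.   0.43]
slide cm [ 0.05 -0.16  4.9 ] spin -0.002
side 197 95
```

View pics/t12side.png

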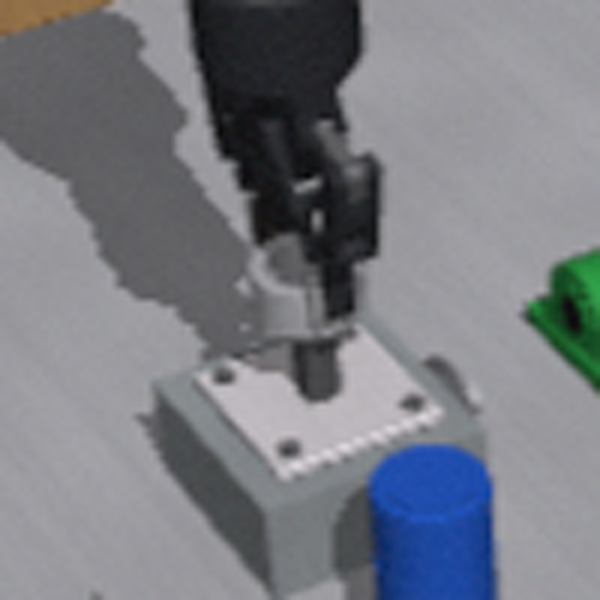

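The collar is over the stud. Continuing down.

Call:
move_arm(
  steps=[
    {"slide": [0,-0.1,0.8],"spin": 0},
    {"slide": [0,0,1],"spin": 0},
    {"slide": [0,0,1],"spin": 0},
    {"slide": [0,0,0.8],"spin": 0},
    {"slide": [0,0,0.4],"spin": 0},
    {"slide": [0,0,0],"spin": 0},
  ],
)

```text
clock: 21.7
eef_pos: [0.524, 0.3098, 0.1036]
eef_rot: [0.004, 0.711, 0.704, 0.012]
contact_force: [0.6, 0.6, -2.5]
width: 0.0523
```

```bash
python3 go.py .5235 .31 .0976 89.5; python3 - <<'E'
from h import *
for n in("side","top"):
    s=snap(n); u,v=w2px(s,bot.observe()["eef_pos"]-[0,0,.03]).astype(int); u=max(u,50);v=max(v,50)
    f=cv2.resize(s["frame"][v-50:v+50,u-50:u+50,::-1],None,fx=6,fy=6,interpolation=cv2.INTER_CUBIC);cv2.imwrite(f"pics/t13{n}.png",f);print(n,u,v)
E
```

```text
t 21.7 pos [0.524  0.3098 0.1036] yaw 89.44 tilt 1.42 w 0.0523 toolz [ 0.0219  0.0118 -0.9997] F [ 0.59  0.63 -2.47] q [0.42 0.26 0.03 1.32 0.   0.43]
slide cm [ 0.01 -0.07  0.6 ] spin -0.001
side 198 107
top 120 193
```

View pics/t13side.png

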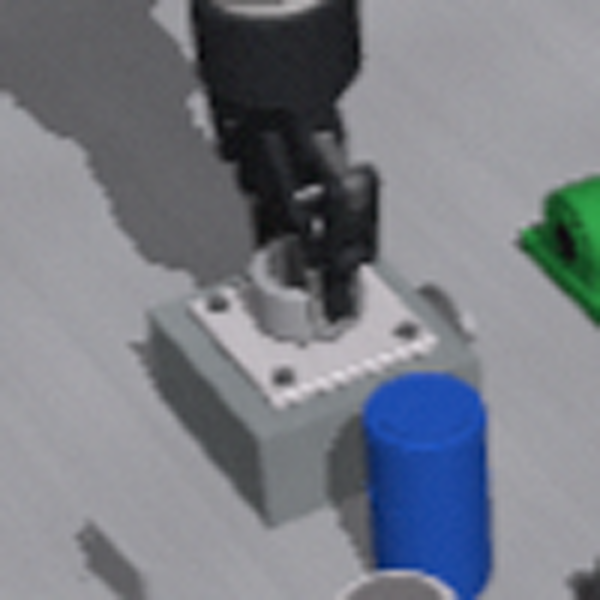

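View pics/t13top.png

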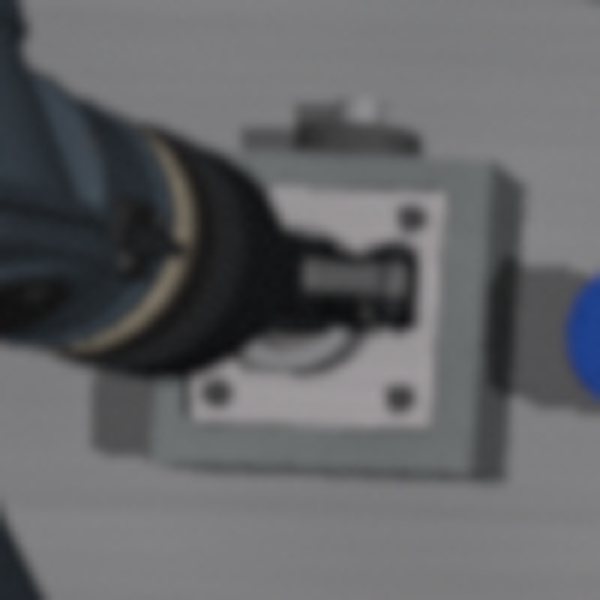

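Good. Down the last few mm in small steps.

Call:
move_arm(
  steps=[
    {"slide": [0,0,0.3],"spin": 0},
    {"slide": [0,0,0.2],"spin": 0},
    {"slide": [0,0,0.2],"spin": 0},
    {"slide": [0,0,0],"spin": 0},
  ],
)

```text
clock: 22.2
eef_pos: [0.5258, 0.3106, 0.0988]
eef_rot: [0.004, 0.711, 0.703, 0.014]
contact_force: [0.2, -0.3, -1.6]
width: 0.0518
```

```bash
python3 go.py .5235 .31 .0976 89.5
```

```text
t 22.2 pos [0.5258 0.3106 0.0988] yaw 89.44 tilt 1.69 w 0.0518 toolz [ 0.0262  0.0137 -0.9996] F [ 0.17 -0.25 -1.62] q [0.42 0.26 0.02 1.3  0.   0.43]
slide cm [-0.06 -0.24  0.11] spin -0.001
```

Call:
move_arm(
  steps=[
    {"slide": [0,-0.2,0.1],"spin": 0},
    {"slide": [0,0,0],"spin": 0},
  ],
)

```text
clock: 22.4
eef_pos: [0.5238, 0.3107, 0.0979]
eef_rot: [0.004, 0.711, 0.703, 0.014]
contact_force: [-1.0, 0.3, -2.1]
width: 0.052
```

Call:
move_arm(
  steps=[
    {"slide": [0,0,0],"spin": 0},
    {"slide": [0,0,0],"spin": 0},
    {"slide": [0,0,-0.5],"spin": 0},
    {"slide": [0,0,-1],"spin": 0},
    {"slide": [0,0,-1.5],"spin": 0},
    {"slide": [0,0,-1.5],"spin": 0},
    {"slide": [0,0,-1.5],"spin": 0},
    {"slide": [0,0,-1.5],"spin": 0},
    {"slide": [0,0,-1.5],"spin": 0},
    {"slide": [0,0,-1],"spin": 0},
  ],
  jaw=-0.6,
)

```text
clock: 23.4
eef_pos: [0.5226, 0.3099, 0.2118]
eef_rot: [0.006, 0.71, 0.703, 0.019]
contact_force: [-0.1, -0.3, 0.2]
width: 0.0679
```

```bash
python3 go.py .5712 .080 .2 78; python3 - <<'E'
from h import *
for n in("side","top"):
    s=snap(n); u,v=w2px(s,[.524,.31,.07]).astype(int); u=max(u,50);v=max(v,50)
    f=cv2.resize(s["frame"][v-50:v+50,u-50:u+50,::-1],None,fx=6,fy=6,interpolation=cv2.INTER_CUBIC);cv2.imwrite(f"pics/t14{n}.png",f);print(n,u,v)
E
```

```text
t 23.4 pos [0.5226 0.3099 0.2118] yaw 89.45 tilt 2.27 w 0.0679 toolz [ 0.0354  0.0179 -0.9992] F [-0.1  -0.31  0.24] q [0.42 0.22 0.2  1.51 0.   0.43]
slide cm [-22.96   5.05   0.95] spin 0.2
side 198 108
top 121 193
```

View pics/t14side.png

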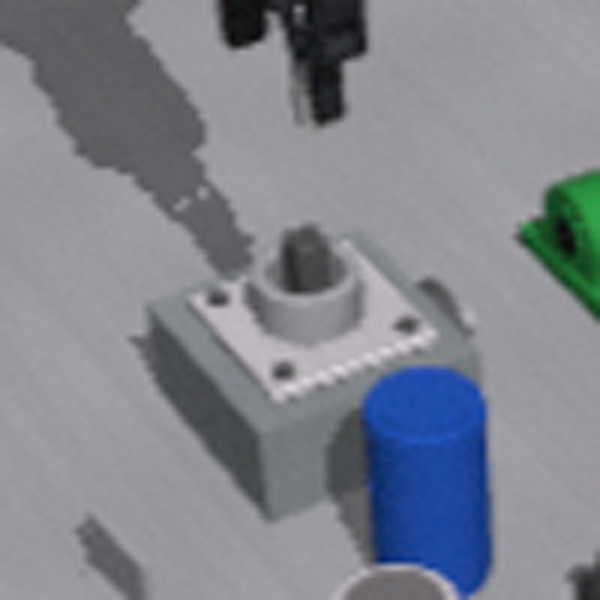

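View pics/t14top.png

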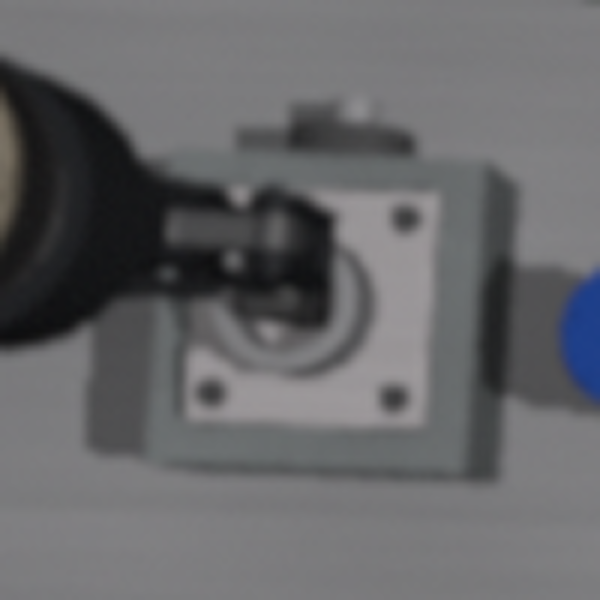

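The collar lies flat around the stud, roughly centred. Next I turn to the bearing yaw of about 168°.

Call:
move_arm(
  steps=[
    {"slide": [0,0,0],"spin": -0.137},
    {"slide": [0,0,0],"spin": -0.137},
    {"slide": [0,0,0],"spin": -0.137},
    {"slide": [0,0,0],"spin": -0.137},
    {"slide": [0,0,0],"spin": -0.137},
    {"slide": [0,0,0],"spin": -0.137},
    {"slide": [0,0,0],"spin": -0.137},
    {"slide": [0,0,0],"spin": -0.137},
    {"slide": [0,0,0],"spin": -0.137},
    {"slide": [0,0,0],"spin": -0.137},
  ],
)

```text
clock: 24.5
eef_pos: [0.5205, 0.3089, 0.2062]
eef_rot: [0.013, 0.077, 0.997, 0.008]
contact_force: [0.3, -0.6, -0.4]
width: 0.0685
```

```bash
python3 go.py .5712 .080 .2 168
```

```text
t 24.5 pos [0.5205 0.3089 0.2062] yaw 171.12 tilt 1.77 w 0.0685 toolz [ 0.0275  0.0143 -0.9995] F [ 0.31 -0.65 -0.37] q [ 0.42  0.22  0.19  1.51  0.   -0.99]
slide cm [ -8.53 -21.84   0.43] spin 0.054
```

Call:
move_arm(
  steps=[
    {"slide": [-0.8,-2,0],"spin": 0.02},
    {"slide": [-1.3,-3.3,0],"spin": 0.02},
    {"slide": [-1.3,-3.3,0],"spin": 0.014},
    {"slide": [-1.3,-3.3,0],"spin": 0},
    {"slide": [-1.3,-3.3,0],"spin": 0},
    {"slide": [-1.2,-3,0],"spin": 0},
    {"slide": [-0.8,-1.5,0],"spin": 0},
    {"slide": [0,0,0],"spin": 0},
  ],
)

```text
clock: 25.3
eef_pos: [0.5593, 0.0934, 0.1969]
eef_rot: [0.008, 0.102, 0.995, 0.007]
contact_force: [0.6, 0.7, 0.8]
width: 0.0682
```

```bash
python3 go.py .5712 .080 .15 168; python3 - <<'E'
from h import *
s=snap("side"); u,v=w2px(s,[.571,.08,.03]).astype(int)
f=cv2.resize(s["frame"][v-40:v+40,u-50:u+50,::-1],None,fx=7,fy=7,interpolation=cv2.INTER_CUBIC);cv2.imwrite(f"pics/t15.png",f);print(u,v)
s=snap("top")
f=cv2.resize(s["frame"][130:230,180:280,::-1],None,fx=6,fy=6,interpolation=cv2.INTER_CUBIC);cv2.imwrite(f"pics/t15t.png",f)
E
```

```text
t 25.3 pos [0.5593 0.0934 0.1969] yaw 168.28 tilt 1.2 w 0.0682 toolz [ 0.0167  0.0125 -0.9998] F [0.56 0.73 0.8 ] q [ 0.04  0.13  0.07  1.49  0.01 -1.33]
slide cm [-1.38 -1.15  4.69] spin 0.005
255 157
```

View pics/t15.png

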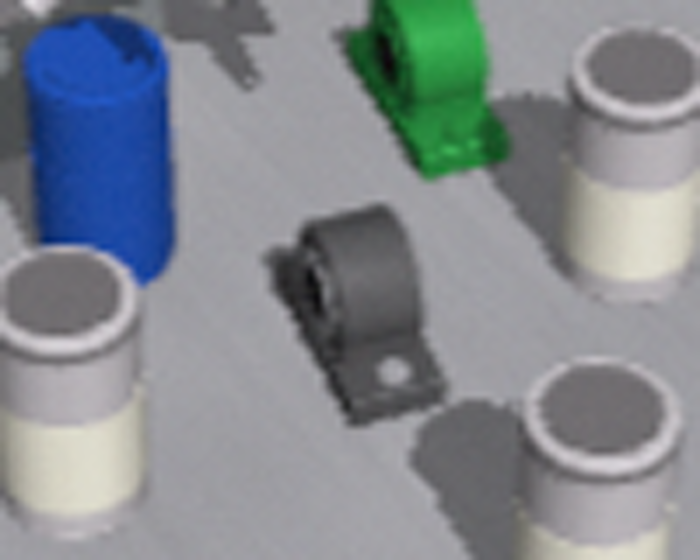

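View pics/t15t.png

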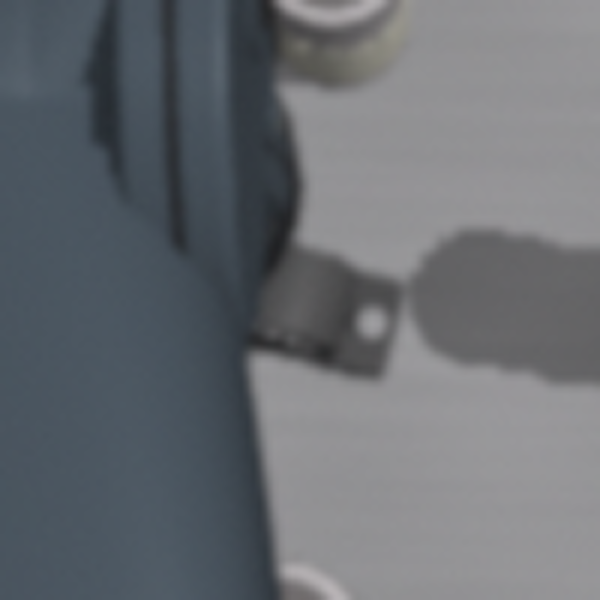

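```bash
python3 - <<'E'
from h import *
s=snap("side");g=lambda a,b,z:px2w(s,205+(a+.5)/7-.5,117+(b+.5)/7-.5,z)
print(g(395,374,.015))
a,b=g(355,424,.0),g(448,395,.0);print("foot end corners z0",a,b,np.linalg.norm(a-b),np.degrees(np.arctan2((b-a)[1],(b-a)[0])))
E
python3 go.py .5712 .079 .15 168
```

```text
[0.5650818  0.04370893 0.015     ]
foot end corners z0 [0.54535699 0.04166089 0.        ] [5.84793493e-01 3.54726413e-02 1.11022302e-16] 0.039919071636445945 -8.917944083507347
t 25.45 pos [0.5587 0.0963 0.1972] yaw 168.5 tilt 1.24 w 0.0683 toolz [ 0.0167  0.0139 -0.9998] F [0.05 0.29 0.04] q [ 0.05  0.13  0.07  1.49  0.01 -1.32]
slide cm [-1.5  -1.52  4.72] spin 0.009
```

Call:
move_arm(
  steps=[
    {"slide": [-0.8,-0.8,0.5],"spin": 0.009},
    {"slide": [-0.7,-0.7,1],"spin": 0},
    {"slide": [0,0,1.5],"spin": 0},
    {"slide": [0,0,1.5],"spin": 0},
    {"slide": [0,0,1.5],"spin": 0},
    {"slide": [0,0,1.5],"spin": 0},
    {"slide": [0,0,1],"spin": 0},
    {"slide": [0,0,0],"spin": 0},
  ],
)

```text
clock: 26.25
eef_pos: [0.5731, 0.0817, 0.1038]
eef_rot: [0.007, 0.101, 0.995, 0.008]
contact_force: [-1.2, 0.5, -0.1]
width: 0.0685
```

```bash
python3 go.py .572 .080 .048 168
```

```text
t 26.25 pos [0.5731 0.0817 0.1038] yaw 168.38 tilt 1.15 w 0.0685 toolz [ 0.0146  0.0139 -0.9998] F [-1.24  0.49 -0.05] q [ 0.02  0.19 -0.05  1.32  0.01 -1.35]
slide cm [ 0.14 -0.28  5.57] spin 0.007
```

Call:
move_arm(
  steps=[
    {"slide": [0.1,-0.2,1],"spin": 0.007},
    {"slide": [0,0,1.2],"spin": 0},
    {"slide": [0,0,1.2],"spin": 0},
    {"slide": [0,0,1.2],"spin": 0},
    {"slide": [0,0,0.8],"spin": 0},
    {"slide": [0,0,0],"spin": 0},
  ],
)

```text
clock: 26.85
eef_pos: [0.5733, 0.0807, 0.0458]
eef_rot: [0.007, 0.105, 0.994, 0.008]
contact_force: [0.7, -0.2, 0.5]
width: 0.068
```

```bash
python3 go.py .572 .080 .048 168; python3 - <<'E'
from h import *
s=snap("side"); u,v=w2px(s,[.571,.08,.05]).astype(int)
f=cv2.resize(s["frame"][v-40:v+40,u-50:u+50,::-1],None,fx=7,fy=7,interpolation=cv2.INTER_CUBIC);cv2.imwrite(f"pics/t16.png",f)
E
```

```text
t 26.85 pos [0.5733 0.0807 0.0458] yaw 167.98 tilt 1.22 w 0.068 toolz [ 0.0162  0.0139 -0.9998] F [ 0.67 -0.19  0.48] q [ 0.02  0.23 -0.13  1.2   0.01 -1.34]
slide cm [ 0.11 -0.09 -0.22] spin -0.0
```

View pics/t16.png

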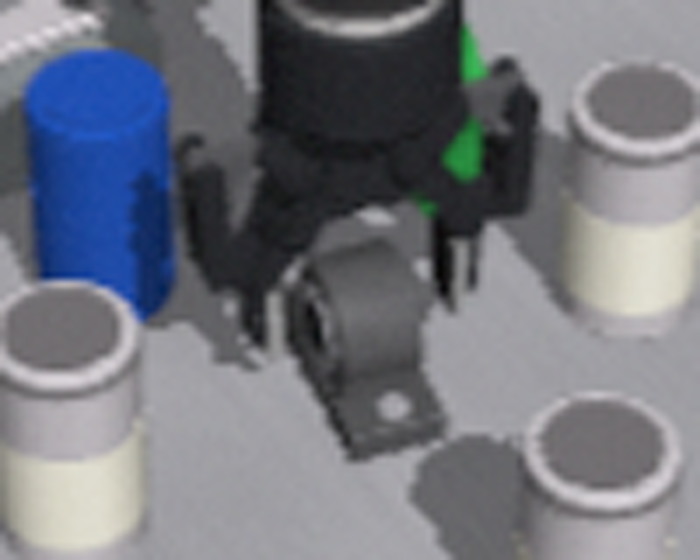

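The jaws straddle the bearing body. Closing.

Call:
move_arm(
  steps=[
    {"slide": [0,0,-0.2],"spin": 0},
    {"slide": [0,0,0],"spin": 0},
    {"slide": [0,0,0],"spin": 0},
    {"slide": [0,0,0],"spin": 0},
    {"slide": [0,0,0],"spin": 0},
  ],
  jaw=1,
)

```text
clock: 27.4
eef_pos: [0.5743, 0.0807, 0.0499]
eef_rot: [0.009, 0.105, 0.994, 0.008]
contact_force: [0.2, 0.0, -1.4]
width: 0.0335
```

```bash
python3 go.py .494 -.3205 .2 171.4
```

```text
t 27.4 pos [0.5743 0.0807 0.0499] yaw 167.98 tilt 1.35 w 0.0335 toolz [ 0.0189  0.014  -0.9997] F [ 0.23  0.02 -1.39] q [ 0.02  0.22 -0.12  1.21  0.01 -1.34]
slide cm [ -0.73 -40.65 -15.72] spin -0.06
```

Call:
move_arm(
  steps=[
    {"slide": [0,0,-0.8],"spin": 0},
    {"slide": [0,0,-1.5],"spin": 0},
    {"slide": [0,0,-1.5],"spin": 0},
    {"slide": [0,0,-1.5],"spin": 0},
    {"slide": [0,0,-1.5],"spin": 0},
    {"slide": [0,0,-1.5],"spin": 0},
    {"slide": [0,0,-1.5],"spin": 0},
    {"slide": [0,0,-2],"spin": 0},
    {"slide": [0,0,-2],"spin": 0},
    {"slide": [0,0,-1],"spin": 0},
  ],
)

```text
clock: 28.4
eef_pos: [0.566, 0.0783, 0.2023]
eef_rot: [0.001, 0.105, 0.994, 0.007]
contact_force: [0.3, 0.3, -5.8]
width: 0.0336
```

```bash
python3 go.py .494 -.3205 .2 171.4; python3 - <<'E'
from h import *
s=snap("side"); u,v=w2px(s,bot.observe()["eef_pos"]).astype(int)
f=cv2.resize(s["frame"][v-40:v+40,u-50:u+50,::-1],None,fx=7,fy=7,interpolation=cv2.INTER_CUBIC);cv2.imwrite(f"pics/t17.png",f)
E
```

```text
t 28.4 pos [0.566  0.0783 0.2023] yaw 167.98 tilt 0.79 w 0.0336 toolz [ 0.0037  0.0133 -0.9999] F [ 0.33  0.32 -5.81] q [ 0.01  0.16  0.11  1.52  0.01 -1.35]
slide cm [ -1.27 -40.5   -0.33] spin -0.06
```

View pics/t17.png

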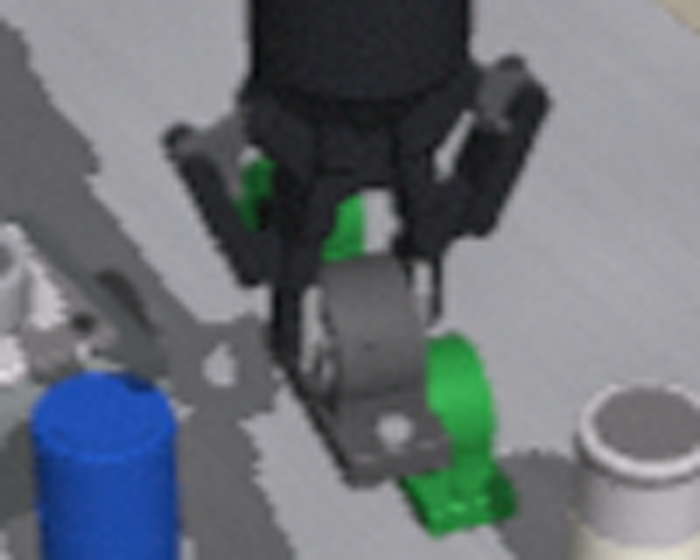

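Call:
move_arm(
  steps=[
    {"slide": [0,-2,0],"spin": -0.01},
    {"slide": [-0.1,-3.5,0],"spin": -0.01},
    {"slide": [-0.1,-3.5,0],"spin": -0.01},
    {"slide": [-0.1,-3.5,0],"spin": -0.01},
    {"slide": [-0.1,-3.5,0],"spin": -0.01},
    {"slide": [-0.1,-3.5,0],"spin": -0.01},
    {"slide": [-0.1,-3.5,0],"spin": 0},
    {"slide": [-0.1,-3.5,0],"spin": 0},
    {"slide": [-0.1,-3.5,0],"spin": 0},
    {"slide": [-0.1,-3,0],"spin": 0},
  ],
)

```text
clock: 29.45
eef_pos: [0.5177, -0.254, 0.1925]
eef_rot: [-0.001, 0.068, 0.998, 0.01]
contact_force: [1.0, 0.2, -5.5]
width: 0.0335
```

```bash
python3 go.py .494 -.3205 .18 171.4
```

```text
t 29.45 pos [ 0.5177 -0.254   0.1925] yaw 172.15 tilt 1.14 w 0.0335 toolz [-7.000e-04  1.980e-02 -9.998e-01] F [ 0.99  0.23 -5.5 ] q [-0.58  0.19  0.13  1.52  0.02 -2.01]
slide cm [ 1.44 -6.93  1.12] spin 0.013
```

Call:
move_arm(
  steps=[
    {"slide": [0.4,-1.8,0],"spin": 0.013},
    {"slide": [0.4,-1.8,0],"spin": 0},
    {"slide": [0.4,-1.8,0],"spin": 0},
    {"slide": [0.1,-0.8,0.3],"spin": 0},
    {"slide": [0,0,0],"spin": 0},
  ],
)

```text
clock: 29.95
eef_pos: [0.4915, -0.3196, 0.1827]
eef_rot: [-0.005, 0.079, 0.997, 0.011]
contact_force: [-0.4, 0.0, -5.7]
width: 0.0331
```

```bash
python3 go.py .494 -.3205 .055 171.4; python3 - <<'E'
from h import *
for n in("side","top"):
    s=snap(n); u,v=w2px(s,[.494,-.32,.08]).astype(int);print(n,u,v)
    f=cv2.resize(s["frame"][v-50:v+50,u-60:u+60,::-1],None,fx=6,fy=6,interpolation=cv2.INTER_CUBIC);cv2.imwrite(f"pics/t18{n}.png",f)
E
```

```text
t 29.95 pos [ 0.4915 -0.3196  0.1827] yaw 170.96 tilt 1.4 w 0.0331 toolz [-0.0073  0.0232 -0.9997] F [-0.44  0.01 -5.71] q [-0.7   0.22  0.15  1.51  0.01 -2.11]
slide cm [-0.4  -0.33 12.76] spin -0.008
side 328 260
top 404 214
```

View pics/t18side.png

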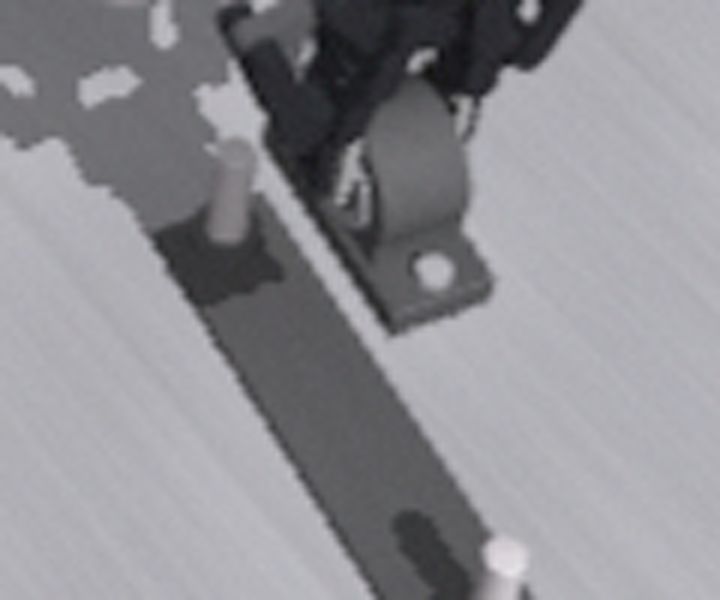

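View pics/t18top.png

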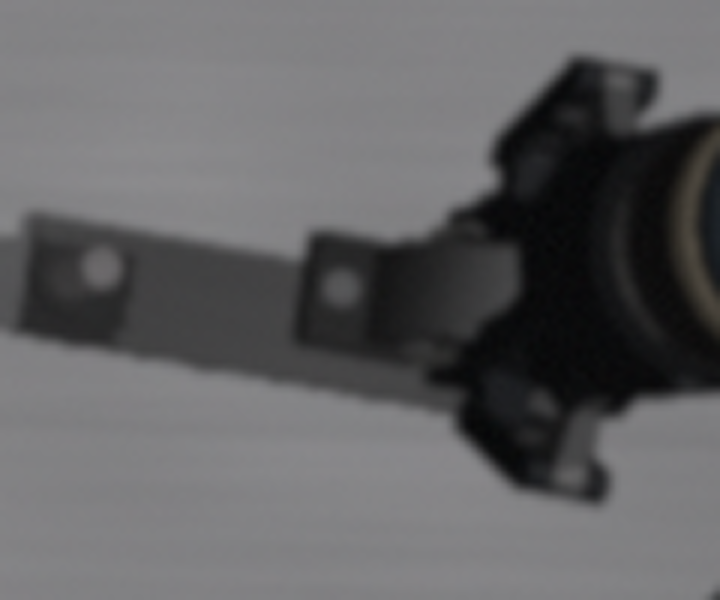

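```bash
python3 - <<'E'
from h import *
s=snap("side");g=lambda a,b,z:px2w(s,268+(a+.5)/6-.5,210+(b+.5)/6-.5,z)
a,b=g(236,152,.06),g(507,553,.06);print(a,b,(a+b)/2,np.linalg.norm(a-b),np.degrees(np.arctan2(-(a-b)[0],(a-b)[1])))
o,M=tool();print(o["eef_pos"]); print("bolt side",g(435,270,o["eef_pos"][2]-.0499+.015))
s=snap("top");g=lambda a,b,z:px2w(s,344+(a+.5)/6-.5,164+(b+.5)/6-.5,z)
print("bolt top",g(343,289,o["eef_pos"][2]-.0499+.015), "postL",g(103,268,.06))
E
```

```text
[ 0.50882997 -0.2291259   0.06      ] [ 0.48095028 -0.4172862   0.06      ] [ 0.49489012 -0.32320605  0.06      ] 0.19021454741592772 -8.428186823703008
[ 0.49251062 -0.31815308  0.18378017]
bolt side [ 0.48486762 -0.35683785  0.14888017]
bolt top [ 0.49461742 -0.28587525  0.14888017] postL [ 0.50801173 -0.22811734  0.06      ]
```

Call:
move_arm(
  steps=[
    {"slide": [-0.3,-0.2,0.5],"spin": 0},
    {"slide": [-0.3,-0.1,1.2],"spin": 0},
    {"slide": [0,0,1.5],"spin": 0},
    {"slide": [0,0,1.5],"spin": 0},
    {"slide": [0,0,1.5],"spin": 0},
    {"slide": [0,0,1.5],"spin": 0},
    {"slide": [0,0,1],"spin": 0},
    {"slide": [0,0,0.5],"spin": 0},
    {"slide": [0,0,0],"spin": 0},
  ],
)

```text
clock: 31.05
eef_pos: [0.5013, -0.3151, 0.0837]
eef_rot: [-0.004, 0.074, 0.997, 0.012]
contact_force: [-1.0, -0.7, -5.3]
width: 0.0335
```

```bash
python3 go.py .4971 -.3193 .055 171.4
```

```text
t 31.05 pos [ 0.5013 -0.3151  0.0837] yaw 171.57 tilt 1.43 w 0.0335 toolz [-0.0052  0.0245 -0.9997] F [-0.99 -0.65 -5.32] q [-0.68  0.27  0.    1.32  0.02 -2.11]
slide cm [ 0.32 -0.54  2.86] spin 0.003
```

Call:
move_arm(
  steps=[
    {"slide": [0.2,-0.3,0.4],"spin": 0},
    {"slide": [0.1,-0.25,0.7],"spin": 0},
    {"slide": [0,0,0.7],"spin": 0},
    {"slide": [0,0,0.5],"spin": 0},
    {"slide": [0,0,0],"spin": 0},
  ],
)

```text
clock: 31.55
eef_pos: [0.4984, -0.3214, 0.0611]
eef_rot: [-0.002, 0.074, 0.997, 0.011]
contact_force: [0.9, 0.6, -4.9]
width: 0.0332
```

```bash
python3 go.py .4971 -.3193 .055 171.4; python3 - <<'E'
from h import *
for n in("side","top"):
    s=snap(n); u,v=w2px(s,[.494,-.32,.03]).astype(int);print(n,u,v)
    f=cv2.resize(s["frame"][v-50:v+50,u-60:u+60,::-1],None,fx=6,fy=6,interpolation=cv2.INTER_CUBIC);cv2.imwrite(f"pics/t19{n}.png",f)
E
```

```text
t 31.55 pos [ 0.4984 -0.3214  0.0611] yaw 171.55 tilt 1.22 w 0.0332 toolz [-0.0017  0.0213 -0.9998] F [ 0.93  0.63 -4.94] q [-0.69  0.28 -0.03  1.28  0.02 -2.12]
slide cm [0.16 0.17 0.61] spin 0.003
side 325 273
top 396 216
```

View pics/t19side.png

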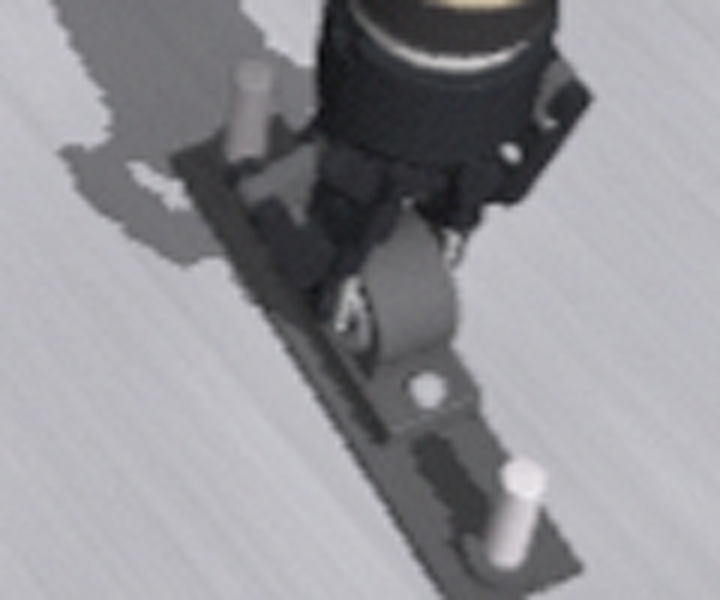

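View pics/t19top.png

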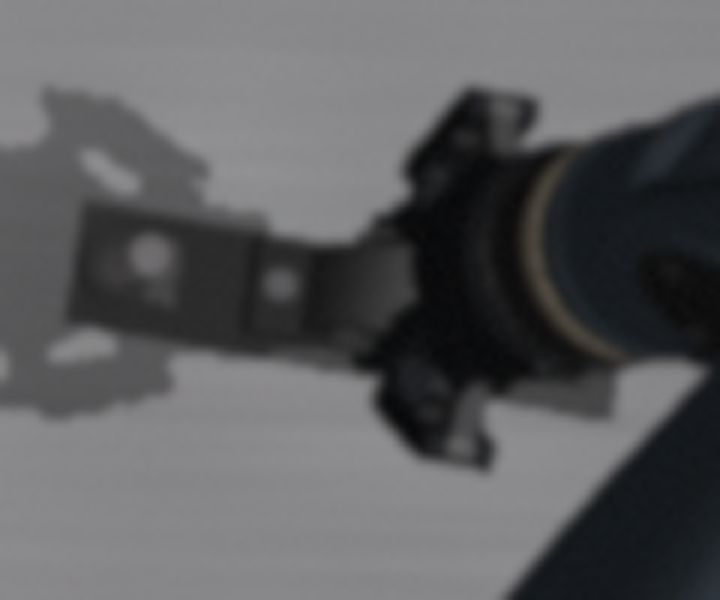

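```bash
python3 - <<'E'
from h import *
z=bot.observe()["eef_pos"][2]-.0499+.015
s=snap("side");a=px2w(s,265+429.5/6-.5,223+390.5/6-.5,z)
s=snap("top");b=px2w(s,336+283.5/6-.5,166+285.5/6-.5,z)
m=(a+b)/2;t=np.radians(-8.6);d=m[:2]-[.4943,-.3225]
print(a,b,m,np.linalg.norm(a-b),np.degrees(np.arctan2(-(b-a)[0],(b-a)[1])),"strip frame",d@[np.cos(t),np.sin(t)],d@[-np.sin(t),np.cos(t)])
E
python3 go.py .4971 -.3193 .055 171.4
```

```text
[ 0.49209778 -0.35944222  0.02692904] [ 0.50132314 -0.28874276  0.02692904] [ 0.49671046 -0.32409249  0.02692904] 0.07129881685229929 -7.43434622046187 strip frame 0.002621492991255356 -0.0012141343096784155
t 31.75 pos [ 0.4992 -0.3218  0.0624] yaw 171.57 tilt 1.15 w 0.0334 toolz [-0.      0.02   -0.9998] F [ 1.25 -0.04 -5.92] q [-0.69  0.28 -0.03  1.28  0.02 -2.12]
slide cm [0.24 0.2  0.74] spin 0.003
```

Offset is (2.6, -1.2) mm in the strip frame. A small correction, then down.

Call:
move_arm(
  steps=[
    {"slide": [0.2,0.1,0.2],"spin": 0.01},
    {"slide": [0,0,0.3],"spin": 0},
    {"slide": [0,0,0.3],"spin": 0},
    {"slide": [0,0,0],"spin": 0},
  ],
)

```text
clock: 32.15
eef_pos: [0.4981, -0.3207, 0.0552]
eef_rot: [0.0, 0.079, 0.997, 0.009]
contact_force: [1.0, 0.0, -6.2]
width: 0.0332
```

```bash
python3 go.py .4971 -.3193 .055 171.4
```

```text
t 32.15 pos [ 0.4981 -0.3207  0.0552] yaw 170.96 tilt 1.06 w 0.0332 toolz [ 0.0021  0.0183 -0.9998] F [ 0.96  0.03 -6.25] q [-0.69  0.28 -0.04  1.26  0.02 -2.11]
slide cm [0.12 0.12 0.02] spin -0.008
```

Call:
move_arm(
  steps=[
    {"slide": [0.1,0,0.2],"spin": 0},
    {"slide": [0,0,0.2],"spin": 0},
  ],
)

```text
clock: 32.35
eef_pos: [0.4981, -0.3208, 0.0549]
eef_rot: [0.002, 0.079, 0.997, 0.009]
contact_force: [-5.7, 3.8, 7.1]
width: 0.0335
```

```bash
python3 go.py .4971 -.3193 .055 171.4
```

```text
t 32.35 pos [ 0.4981 -0.3208  0.0549] yaw 170.97 tilt 1.01 w 0.0335 toolz [ 0.0049  0.0169 -0.9998] F [-5.7   3.77  7.1 ] q [-0.69  0.28 -0.05  1.25  0.02 -2.11]
slide cm [ 0.12  0.14 -0.01] spin -0.007
```

Contact: the vertical force went from -6 to +7 N. Release and rise.

Call:
move_arm(
  steps=[
    {"slide": [0,0,0],"spin": 0},
    {"slide": [0,0,0],"spin": 0},
    {"slide": [0,0,0],"spin": 0},
    {"slide": [0,0,-0.5],"spin": 0},
    {"slide": [0,0,-1],"spin": 0},
    {"slide": [0,0,-1.5],"spin": 0},
    {"slide": [0,0,-2],"spin": 0},
    {"slide": [0,0,-2],"spin": 0},
    {"slide": [0,0,-2],"spin": 0},
    {"slide": [0,0,-2],"spin": 0},
  ],
  jaw=-0.5,
)

```text
clock: 33.35
eef_pos: [0.4984, -0.3239, 0.1748]
eef_rot: [0.004, 0.079, 0.997, 0.007]
contact_force: [0.5, -0.6, 0.2]
width: 0.0639
```

Call:
move_arm(
  steps=[
    {"slide": [0,0,-2],"spin": 0},
    {"slide": [0,0,-2],"spin": 0},
    {"slide": [0,0,-1.5],"spin": 0},
    {"slide": [0,0,-0.5],"spin": 0},
  ],
  jaw=-1,
)

```text
clock: 33.75
eef_pos: [0.4993, -0.3261, 0.2475]
eef_rot: [0.01, 0.079, 0.997, 0.003]
contact_force: [-0.1, 0.2, 0.3]
width: 0.0857
```

```bash
python3 go.py .565 -.0840 .2 171; python3 - <<'E'
from h import *
for n in("side","top"):
    s=snap(n,f"pics/f20{n}.png"); u,v=w2px(s,[.494,-.32,.03]).astype(int);print(n,u,v)
    f=cv2.resize(s["frame"][v-50:v+50,u-60:u+60,::-1],None,fx=6,fy=6,interpolation=cv2.INTER_CUBIC);cv2.imwrite(f"pics/t20{n}.png",f)
E
```

```text
t 33.75 pos [ 0.4993 -0.3261  0.2475] yaw 170.96 tilt 1.14 w 0.0857 toolz [ 0.0196  0.0039 -0.9998] F [-0.12  0.24  0.35] q [-0.7   0.22  0.27  1.61  0.02 -2.11]
slide cm [-2.6  24.9   4.97] spin -0.001
side 325 273
top 396 216
```

View pics/t20side.png

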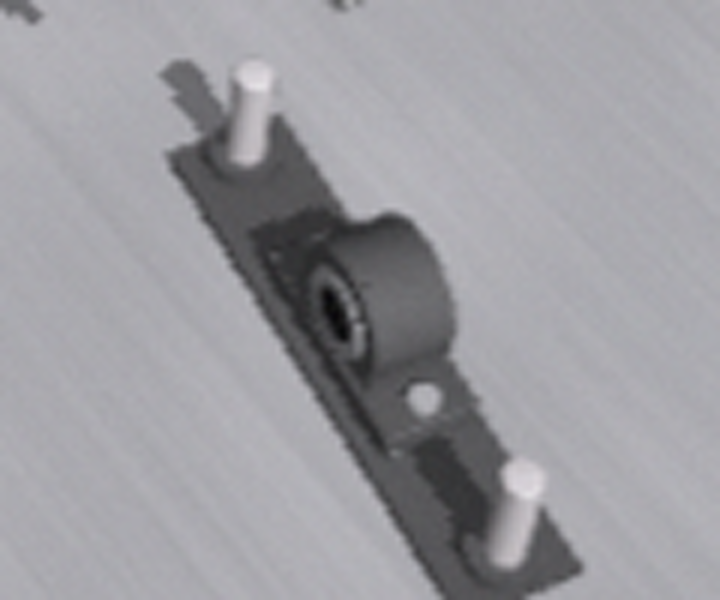

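View pics/t20top.png

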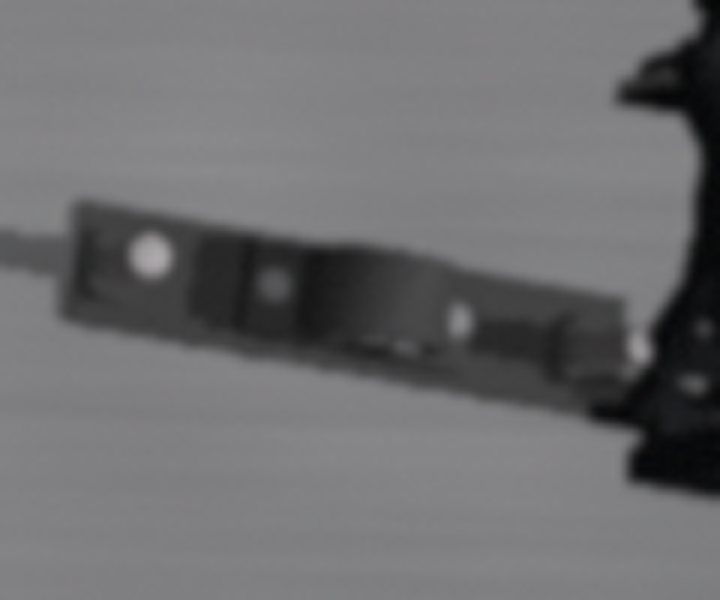

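```bash
python3 - <<'E'
from h import *
z=.02;c=np.array([.4943,-.3225]);t=np.radians(-8.6)
def rep(n,m): d=m[:2]-c; print(n,m.round(4),"frame",(d@[np.cos(t),np.sin(t)]).round(4),(d@[-np.sin(t),np.cos(t)]).round(4))
s=snap("side");a=px2w(s,265+425.5/6-.5,223+400.5/6-.5,z)
s=snap("top");g=lambda x,y,zz:px2w(s,336+(x+.5)/6-.5,166+(y+.5)/6-.5,zz)
b=g(275,285,z);b2=g(461,323,z)
rep("top only",(b+b2)/2);rep("mix",(a+b)/2)
print(np.linalg.norm(b-b2),np.degrees(np.arctan2(-(b-b2)[0],(b-b2)[1])))
E
```

```text
top only [ 0.4954 -0.3244  0.02  ] frame 0.0014 -0.0018
mix [ 0.4968 -0.3234  0.02  ] frame 0.0026 -0.0005
0.07433191773503468 -9.972350685855442
```

The bearing is placed within about 3 mm. Next come the cans, starting with can B at (.565, -.084). Turn to yaw 81° first.

Call:
move_arm(
  steps=[
    {"slide": [0,0,0],"spin": 0.149},
    {"slide": [0,0,0],"spin": 0.149},
    {"slide": [0,0,0],"spin": 0.149},
    {"slide": [0,0,0],"spin": 0.149},
    {"slide": [0,0,0],"spin": 0.149},
    {"slide": [0,0,0],"spin": 0.149},
    {"slide": [0,0,0],"spin": 0.149},
    {"slide": [0,0,0],"spin": 0.149},
    {"slide": [0,0,0],"spin": 0.149},
    {"slide": [0,0,0],"spin": 0.149},
  ],
)

```text
clock: 34.95
eef_pos: [0.4919, -0.3196, 0.2239]
eef_rot: [-0.014, 0.739, 0.674, 0.006]
contact_force: [0.4, 0.8, -0.7]
width: 0.0854
```

```bash
python3 go.py .565 -.0840 .2 81.4
```

```text
t 34.95 pos [ 0.4919 -0.3196  0.2239] yaw 84.74 tilt 1.75 w 0.0854 toolz [-0.0102  0.0288 -0.9995] F [ 0.39  0.77 -0.68] q [-0.7   0.23  0.24  1.6   0.02 -0.61]
slide cm [24.06  5.16  2.99] spin 0.058
```

Call:
move_arm(
  steps=[
    {"slide": [1.5,0.3,0],"spin": 0.02},
    {"slide": [3,0.6,0],"spin": 0.02},
    {"slide": [3.5,0.7,0],"spin": 0.018},
    {"slide": [3.5,0.8,0],"spin": 0},
    {"slide": [3.5,0.8,0],"spin": 0},
    {"slide": [3.5,0.8,0],"spin": 0},
    {"slide": [2.5,0.6,0],"spin": 0},
    {"slide": [1.5,0.3,0],"spin": 0},
    {"slide": [0.5,0.1,0],"spin": 0},
    {"slide": [0,0,0],"spin": 0},
  ],
)

```text
clock: 35.95
eef_pos: [0.5693, -0.0896, 0.211]
eef_rot: [-0.028, 0.761, 0.648, -0.001]
contact_force: [-0.9, 0.3, 0.1]
width: 0.0855
```

```bash
python3 go.py .565 -.0840 .15 81.4
```

```text
t 35.95 pos [ 0.5693 -0.0896  0.211 ] yaw 80.82 tilt 3.26 w 0.0855 toolz [-0.0391  0.0414 -0.9984] F [-0.86  0.31  0.09] q [-0.29  0.23  0.2   1.6   0.03 -0.13]
slide cm [ 0.27 -0.24  6.13] spin -0.01
```

Tilt has reached 3.3°. I'll try vertical strokes here, in free space, to bring it down.

Call:
move_arm(
  steps=[
    {"slide": [0,0,-4],"spin": 0},
    {"slide": [0,0,-4],"spin": 0},
    {"slide": [0,0,0],"spin": 0},
    {"slide": [0,0,0],"spin": 0},
  ],
)

```text
clock: 36.35
eef_pos: [0.567, -0.0968, 0.2849]
eef_rot: [-0.035, 0.763, 0.646, -0.007]
contact_force: [0.5, 0.4, -1.5]
width: 0.085
```

```bash
python3 go.py .565 -.0840 .15 81.4
```

```text
t 36.35 pos [ 0.567  -0.0968  0.2849] yaw 80.46 tilt 4.11 w 0.085 toolz [-0.0566  0.044  -0.9974] F [ 0.48  0.38 -1.48] q [-0.3   0.26  0.4   1.77  0.03 -0.13]
slide cm [ 0.77  0.45 13.53] spin -0.016
```

Call:
move_arm(
  steps=[
    {"slide": [0,0,4],"spin": 0},
    {"slide": [0,0,4],"spin": 0},
    {"slide": [0,0,0],"spin": 0},
    {"slide": [0,0,0],"spin": 0},
  ],
)

```text
clock: 36.75
eef_pos: [0.5606, -0.097, 0.2014]
eef_rot: [-0.035, 0.764, 0.644, -0.008]
contact_force: [0.3, -1.2, 0.5]
width: 0.0856
```

```bash
python3 go.py .565 -.0840 .15 81.4
```

```text
t 36.75 pos [ 0.5606 -0.097   0.2014] yaw 80.15 tilt 4.13 w 0.0856 toolz [-0.0577  0.0432 -0.9974] F [ 0.34 -1.2   0.51] q [-0.3   0.23  0.19  1.6   0.02 -0.13]
slide cm [1.19 0.54 5.15] spin -0.022
```

Call:
move_arm(
  steps=[
    {"slide": [4,0,0],"spin": 0},
    {"slide": [4,0,0],"spin": 0},
    {"slide": [0,0,0],"spin": 0},
  ],
)

```text
clock: 37.05
eef_pos: [0.577, -0.0194, 0.2089]
eef_rot: [-0.033, 0.766, 0.641, -0.006]
contact_force: [-0.8, -0.4, 0.1]
width: 0.0854
```

```bash
python3 go.py .565 -.0840 .15 81.4
```

```text
t 37.05 pos [ 0.577  -0.0194  0.2089] yaw 79.8 tilt 3.81 w 0.0854 toolz [-0.0514  0.0421 -0.9978] F [-0.78 -0.37  0.15] q [-0.17  0.24  0.21  1.6   0.03  0.01]
slide cm [-6.76  0.3   5.66] spin -0.028
```

Call:
move_arm(
  steps=[
    {"slide": [-4,0,0],"spin": 0},
    {"slide": [-4,0,0],"spin": 0},
    {"slide": [0,0,0],"spin": 0},
  ],
)

```text
clock: 37.35
eef_pos: [0.567, -0.1002, 0.214]
eef_rot: [-0.027, 0.764, 0.644, -0.003]
contact_force: [0.1, -0.0, -0.1]
width: 0.0854
```

```bash
python3 go.py .565 -.0840 .15 81.4
```

```text
t 37.35 pos [ 0.567  -0.1002  0.214 ] yaw 80.2 tilt 3.1 w 0.0854 toolz [-0.0397  0.0368 -0.9985] F [ 0.07 -0.03 -0.09] q [-0.3   0.23  0.21  1.6   0.02 -0.13]
slide cm [ 1.38 -0.18  6.46] spin -0.021
```

Sideways strokes bring both tilt components back, so I repeat them.

Call:
move_arm(
  steps=[
    {"slide": [4.5,0,0],"spin": 0},
    {"slide": [4.5,0,0],"spin": 0},
    {"slide": [0,0,0],"spin": 0},
    {"slide": [-4.5,0,0],"spin": 0},
    {"slide": [-4.5,0,0],"spin": 0},
    {"slide": [0,0,0],"spin": 0},
  ],
)

```text
clock: 37.95
eef_pos: [0.5733, -0.1046, 0.227]
eef_rot: [-0.018, 0.765, 0.643, 0.003]
contact_force: [-0.1, 0.6, 0.2]
width: 0.0855
```

```bash
python3 go.py .565 -.0840 .15 81.4
```

```text
t 37.95 pos [ 0.5733 -0.1046  0.227 ] yaw 80.09 tilt 2.07 w 0.0855 toolz [-0.0192  0.0306 -0.9993] F [-0.15  0.64  0.2 ] q [-0.31  0.22  0.23  1.61  0.02 -0.13]
slide cm [ 1.68 -0.99  7.77] spin -0.023
```

Call:
move_arm(
  steps=[
    {"slide": [4.5,0,0],"spin": 0},
    {"slide": [4.5,0,0],"spin": 0},
    {"slide": [0,0,0],"spin": 0},
    {"slide": [-4.5,0,0],"spin": 0},
    {"slide": [-4.5,0,0],"spin": 0},
    {"slide": [0,0,0],"spin": 0},
  ],
)

```text
clock: 38.55
eef_pos: [0.5773, -0.108, 0.2361]
eef_rot: [-0.012, 0.766, 0.643, 0.007]
contact_force: [0.6, 0.9, -0.4]
width: 0.0852
```

```bash
python3 go.py .565 -.0840 .15 81.4
```

```text
t 38.55 pos [ 0.5773 -0.108   0.2361] yaw 79.98 tilt 1.54 w 0.0852 toolz [-0.0051  0.0263 -0.9996] F [ 0.63  0.89 -0.44] q [-0.31  0.22  0.25  1.61  0.02 -0.14]
slide cm [ 1.94 -1.54  8.67] spin -0.025
```

Call:
move_arm(
  steps=[
    {"slide": [1.2,-0.8,1],"spin": -0.025},
    {"slide": [0.9,-0.8,1.5],"spin": 0},
    {"slide": [0.1,-0.2,1.5],"spin": 0},
    {"slide": [0,0,1.5],"spin": 0},
    {"slide": [0,0,1.5],"spin": 0},
    {"slide": [0,0,1.2],"spin": 0},
    {"slide": [0,0,0.5],"spin": 0},
    {"slide": [0,0,0],"spin": 0},
  ],
)

```text
clock: 39.35
eef_pos: [0.5663, -0.0845, 0.1538]
eef_rot: [-0.007, 0.76, 0.65, 0.01]
contact_force: [0.1, -0.2, -0.7]
width: 0.0854
```

```bash
python3 go.py .565 -.0840 .078 81.4
```

```text
t 39.35 pos [ 0.5663 -0.0845  0.1538] yaw 81.14 tilt 1.39 w 0.0854 toolz [ 0.007   0.0232 -0.9997] F [ 0.1  -0.16 -0.67] q [-0.28  0.17  0.03  1.43  0.02 -0.12]
slide cm [-0.15 -0.16  7.58] spin -0.005
```

Call:
move_arm(
  steps=[
    {"slide": [-0.1,-0.15,1],"spin": 0},
    {"slide": [-0.1,0,1.2],"spin": 0},
    {"slide": [0,0,1.2],"spin": 0},
    {"slide": [0,0,1.2],"spin": 0},
    {"slide": [0,0,1.2],"spin": 0},
    {"slide": [0,0,1],"spin": 0},
    {"slide": [0,0,0.5],"spin": 0},
    {"slide": [0,0,0],"spin": 0},
  ],
)

```text
clock: 40.15
eef_pos: [0.5652, -0.0848, 0.0746]
eef_rot: [-0.006, 0.76, 0.65, 0.01]
contact_force: [-0.3, 0.5, 0.3]
width: 0.0854
```

```bash
python3 go.py .565 -.0840 .078 81.4; python3 - <<'E'
from h import *
s=snap("side"); u,v=w2px(s,[.565,-.084,.06]).astype(int)
f=cv2.resize(s["frame"][v-50:v+50,u-60:u+60,::-1],None,fx=6,fy=6,interpolation=cv2.INTER_CUBIC);cv2.imwrite(f"pics/t21.png",f)
E
```

```text
t 40.15 pos [ 0.5652 -0.0848  0.0746] yaw 81.13 tilt 1.39 w 0.0854 toolz [ 0.0073  0.0231 -0.9997] F [-0.29  0.5   0.32] q [-0.28  0.2  -0.09  1.27  0.02 -0.12]
slide cm [ 0.09 -0.03 -0.33] spin -0.005
```

View pics/t21.png

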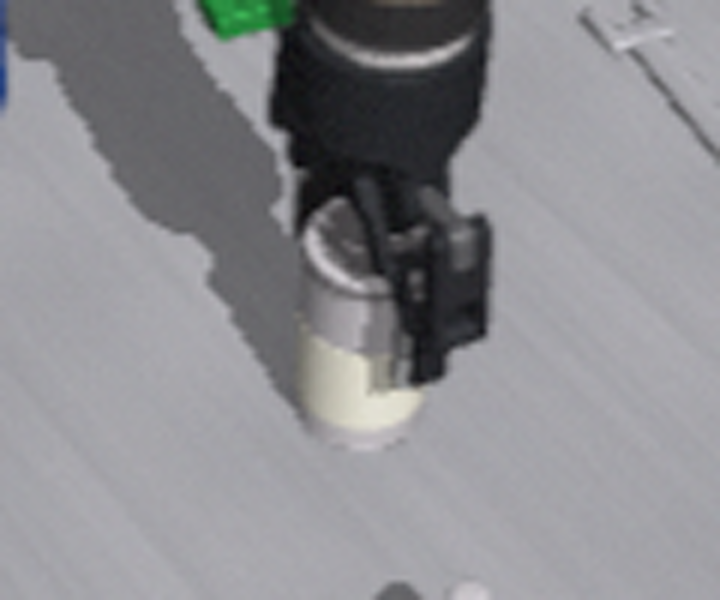

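Call:
move_arm(
  steps=[
    {"slide": [0,0,0],"spin": 0},
    {"slide": [0,0,0],"spin": 0},
    {"slide": [0,0,0],"spin": 0},
    {"slide": [0,0,0],"spin": 0},
    {"slide": [0,0,0],"spin": 0},
  ],
  jaw=1,
  grip_force=35,
)

```text
clock: 40.7
eef_pos: [0.5672, -0.0854, 0.0776]
eef_rot: [-0.004, 0.76, 0.65, 0.012]
contact_force: [0.7, -0.4, -1.4]
width: 0.0554
```

```bash
python3 go.py .565 -.0840 .078 81.4
```

```text
t 40.7 pos [ 0.5672 -0.0854  0.0776] yaw 81.13 tilt 1.42 w 0.0554 toolz [ 0.0123  0.0216 -0.9997] F [ 0.71 -0.39 -1.39] q [-0.28  0.2  -0.09  1.27  0.02 -0.12]
slide cm [ 0.11 -0.23 -0.04] spin -0.005
```

Call:
move_arm(
  steps=[
    {"slide": [0,0,-0.5],"spin": 0},
    {"slide": [0,0,-0.8],"spin": 0},
    {"slide": [0,0,-0.5],"spin": 0},
    {"slide": [0,0,0],"spin": 0},
    {"slide": [0,0,0],"spin": 0},
  ],
)

```text
clock: 41.2
eef_pos: [0.5671, -0.0859, 0.0977]
eef_rot: [-0.004, 0.76, 0.65, 0.012]
contact_force: [-0.0, 0.3, -0.6]
width: 0.0555
```

```bash
python3 go.py .565 -.0840 .078 81.4
```

```text
t 41.2 pos [ 0.5671 -0.0859  0.0977] yaw 81.13 tilt 1.43 w 0.0555 toolz [ 0.013   0.0214 -0.9997] F [-0.04  0.25 -0.57] q [-0.28  0.19 -0.06  1.31  0.02 -0.12]
slide cm [ 0.11 -0.26  1.97] spin -0.005
```

Only about -0.6 N while holding it, so this can is empty. I set it back where it stood.

Call:
move_arm(
  steps=[
    {"slide": [0.1,0,0.7],"spin": 0},
    {"slide": [0,0,0.7],"spin": 0},
    {"slide": [0,0,0.4],"spin": 0},
    {"slide": [0,0,0.2],"spin": 0},
  ],
)

```text
clock: 41.6
eef_pos: [0.5678, -0.0843, 0.0765]
eef_rot: [-0.004, 0.76, 0.65, 0.012]
contact_force: [-2.2, 0.9, 10.0]
width: 0.0555
```

```bash
python3 go.py .565 -.0840 .0776 81.4
```

```text
t 41.6 pos [ 0.5678 -0.0843  0.0765] yaw 81.14 tilt 1.45 w 0.0555 toolz [ 0.0136  0.0214 -0.9997] F [-2.15  0.94 10.01] q [-0.28  0.2  -0.09  1.27  0.02 -0.12]
slide cm [-0.01 -0.28 -0.12] spin -0.005
```

Call:
move_arm(
  steps=[
    {"slide": [0,0,0],"spin": 0},
    {"slide": [0,0,0],"spin": 0},
    {"slide": [0,0,0],"spin": 0},
    {"slide": [0,0,0],"spin": 0},
    {"slide": [0,0,-0.8],"spin": 0},
    {"slide": [0,0,-1.5],"spin": 0},
    {"slide": [0,0,-2],"spin": 0},
    {"slide": [0,0,-2],"spin": 0},
    {"slide": [0,0,-2],"spin": 0},
    {"slide": [0,0,-2],"spin": 0},
  ],
  jaw=-1,
)

```text
clock: 42.6
eef_pos: [0.5645, -0.0862, 0.1843]
eef_rot: [-0.006, 0.76, 0.65, 0.011]
contact_force: [-0.1, -0.4, 0.1]
width: 0.0856
```

```bash
python3 go.py .688 .061 .19 81.4; python3 go.py .436 .070 .19 81.4;  python3 - <<'E'
from h import *
s=snap("side","pics/t22.png")
E
```

```text
t 42.6 pos [ 0.5645 -0.0862  0.1843] yaw 81.13 tilt 1.4 w 0.0856 toolz [ 0.0092  0.0226 -0.9997] F [-0.07 -0.39  0.1 ] q [-0.28  0.16  0.07  1.49  0.02 -0.13]
slide cm [16.46  9.94 -0.12] spin -0.005
t 42.6 pos [ 0.5645 -0.0862  0.1843] yaw 81.13 tilt 1.4 w 0.0856 toolz [ 0.0092  0.0226 -0.9997] F [-0.07 -0.39  0.1 ] q [-0.28  0.16  0.07  1.49  0.02 -0.13]
slide cm [ 13.46 -15.1   -0.34] spin -0.005
```

View pics/t22.png

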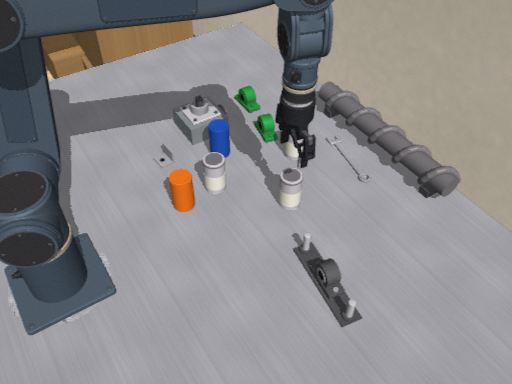

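```bash
python3 - <<'E'
from h import *
s=snap("side");g=lambda a,b,z:px2w(s,205+(a+.5)/7-.5,117+(b+.5)/7-.5,z)
print("A",g(641,76,.1),"C",g(62,299,.1))
E
```

```text
A [0.68678952 0.05762591 0.1       ] C [0.43602019 0.06789745 0.1       ]
```

Call:
move_arm(
  steps=[
    {"slide": [1,-1.1,0],"spin": 0},
    {"slide": [2.4,-2.7,0],"spin": 0},
    {"slide": [2.6,-2.9,0],"spin": 0},
    {"slide": [2.6,-2.9,0],"spin": 0},
    {"slide": [2.4,-2.7,0],"spin": 0},
    {"slide": [1.6,-1.8,0],"spin": 0},
    {"slide": [0.5,-0.6,0],"spin": 0},
    {"slide": [0,0,0],"spin": 0},
  ],
)

```text
clock: 43.5
eef_pos: [0.4384, 0.0688, 0.1895]
eef_rot: [-0.0, 0.76, 0.649, 0.015]
contact_force: [0.4, -0.1, 0.9]
width: 0.0854
```

```bash
python3 go.py .436 .069 .077 81.4
```

```text
t 43.5 pos [0.4384 0.0688 0.1895] yaw 81.0 tilt 1.68 w 0.0854 toolz [ 0.0221  0.0193 -0.9996] F [ 0.37 -0.14  0.86] q [-0.01 -0.2  -0.26  1.48  0.02  0.15]
slide cm [-0.27 -0.45 11.24] spin -0.007
```

Call:
move_arm(
  steps=[
    {"slide": [-0.1,-0.2,0.8],"spin": 0},
    {"slide": [-0.1,-0.2,1.3],"spin": 0},
    {"slide": [0,0,1.3],"spin": 0},
    {"slide": [0,0,1.3],"spin": 0},
    {"slide": [0,0,1.3],"spin": 0},
    {"slide": [0,0,1.3],"spin": 0},
    {"slide": [0,0,1.3],"spin": 0},
    {"slide": [0,0,1],"spin": 0},
    {"slide": [0,0,0.5],"spin": 0},
    {"slide": [0,0,0],"spin": 0},
  ],
)

```text
clock: 44.5
eef_pos: [0.4363, 0.0657, 0.0753]
eef_rot: [-0.002, 0.762, 0.647, 0.012]
contact_force: [0.4, -0.2, 0.1]
width: 0.0856
```

```bash
python3 go.py .436 .069 .077 81.4; python3 - <<'E'
from h import *
s=snap("side"); u,v=w2px(s,[.436,.07,.06]).astype(int)
f=cv2.resize(s["frame"][v-50:v+50,u-60:u+60,::-1],None,fx=6,fy=6,interpolation=cv2.INTER_CUBIC);cv2.imwrite(f"pics/t23.png",f)
E
```

```text
t 44.5 pos [0.4363 0.0657 0.0753] yaw 80.66 tilt 1.36 w 0.0856 toolz [ 0.016   0.0177 -0.9997] F [ 0.37 -0.24  0.1 ] q [-0.01 -0.15 -0.45  1.25  0.02  0.15]
slide cm [ 0.32 -0.08 -0.16] spin -0.013
```

View pics/t23.png

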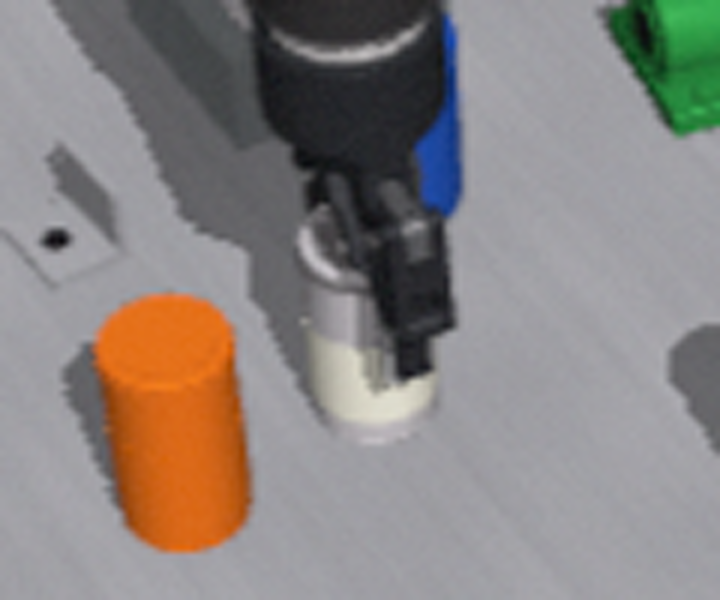

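Call:
move_arm(
  steps=[
    {"slide": [0.3,0,0],"spin": 0},
    {"slide": [0,0,0],"spin": 0},
  ],
)

```text
clock: 44.75
eef_pos: [0.438, 0.0689, 0.077]
eef_rot: [-0.001, 0.762, 0.647, 0.013]
contact_force: [0.4, 0.7, 0.7]
width: 0.0851
```

Call:
move_arm(
  steps=[
    {"slide": [0,0,0],"spin": 0},
    {"slide": [0,0,0],"spin": 0},
    {"slide": [0,0,0],"spin": 0},
    {"slide": [0,0,0],"spin": 0},
    {"slide": [0,0,0],"spin": 0},
  ],
  jaw=1,
)

```text
clock: 45.25
eef_pos: [0.4394, 0.0688, 0.0788]
eef_rot: [0.001, 0.762, 0.647, 0.014]
contact_force: [0.2, -0.7, 0.4]
width: 0.0553
```

```bash
python3 go.py .436 .069 .077 81.4
```

```text
t 45.25 pos [0.4394 0.0688 0.0788] yaw 80.68 tilt 1.61 w 0.0553 toolz [ 0.0225  0.0169 -0.9996] F [ 0.19 -0.7   0.39] q [-0.01 -0.15 -0.45  1.25  0.02  0.16]
slide cm [-0.04 -0.34  0.18] spin -0.013
```

Call:
move_arm(
  steps=[
    {"slide": [0,0,-0.5],"spin": 0},
    {"slide": [0,0,-0.8],"spin": 0},
    {"slide": [0,0,-0.5],"spin": 0},
    {"slide": [0,0,0],"spin": 0},
    {"slide": [0,0,0],"spin": 0},
  ],
)

```text
clock: 45.75
eef_pos: [0.4361, 0.0687, 0.0952]
eef_rot: [-0.002, 0.762, 0.647, 0.012]
contact_force: [0.2, 0.1, -5.1]
width: 0.0553
```

```bash
python3 go.py .436 .069 .077 81.4
```

```text
t 45.75 pos [0.4361 0.0687 0.0952] yaw 80.67 tilt 1.35 w 0.0553 toolz [ 0.0154  0.0178 -0.9997] F [ 0.23  0.12 -5.07] q [-0.01 -0.16 -0.42  1.29  0.02  0.16]
slide cm [-0.01 -0.04  1.82] spin -0.013
```

-5.1 N, so can C is the full one. I lift it and carry it.

Call:
move_arm(
  steps=[
    {"slide": [0,0,-1],"spin": 0},
    {"slide": [0,0,-1.5],"spin": 0},
    {"slide": [0,0,-1.5],"spin": 0},
    {"slide": [0,0,-1.5],"spin": 0},
    {"slide": [0,0,-1.5],"spin": 0},
    {"slide": [0,0,-1.5],"spin": 0},
    {"slide": [0,0,-1.5],"spin": 0},
    {"slide": [0,0,-1.5],"spin": 0},
    {"slide": [0,0,-0.5],"spin": 0},
  ],
  grip_force=45,
)

```text
clock: 46.65
eef_pos: [0.4326, 0.0665, 0.222]
eef_rot: [-0.003, 0.762, 0.647, 0.011]
contact_force: [0.8, -0.2, -4.5]
width: 0.0554
```

```bash
python3 go.py .573 -.3355 .2 81.4
```

```text
t 46.65 pos [0.4326 0.0665 0.222 ] yaw 80.67 tilt 1.26 w 0.0554 toolz [ 0.0125  0.018  -0.9998] F [ 0.85 -0.25 -4.48] q [-0.01 -0.2  -0.2   1.56  0.02  0.15]
slide cm [-37.43  20.35   1.65] spin -0.013
```

Call:
move_arm(
  steps=[
    {"slide": [-1.8,1,0],"spin": 0},
    {"slide": [-3.5,1.9,0],"spin": 0},
    {"slide": [-3.5,1.9,0],"spin": 0},
    {"slide": [-3.5,1.9,0],"spin": 0},
    {"slide": [-3.5,1.9,0],"spin": 0},
    {"slide": [-3.5,1.9,0],"spin": 0},
    {"slide": [-3.5,1.9,0],"spin": 0},
    {"slide": [-3.5,1.9,0],"spin": 0},
    {"slide": [-3.0,1.6,0],"spin": 0},
    {"slide": [-2,1,0],"spin": 0},
  ],
)

```text
clock: 47.65
eef_pos: [0.5535, -0.2783, 0.2155]
eef_rot: [-0.005, 0.76, 0.65, 0.013]
contact_force: [1.0, 0.7, -4.2]
width: 0.055
```

```bash
python3 go.py .573 -.3355 .2 81.4
```

```text
t 47.65 pos [ 0.5535 -0.2783  0.2155] yaw 81.14 tilt 1.55 w 0.055 toolz [ 0.0134  0.0234 -0.9996] F [ 1.01  0.71 -4.17] q [-0.59  0.29  0.29  1.57  0.03 -0.43]
slide cm [-5.38  2.79  1.44] spin -0.005
```

Call:
move_arm(
  steps=[
    {"slide": [-1.6,0.8,0],"spin": 0},
    {"slide": [-1.5,0.8,0.5],"spin": 0},
    {"slide": [-1.3,0.7,1],"spin": 0},
    {"slide": [-0.6,0.3,1],"spin": 0},
    {"slide": [0,0,1],"spin": 0},
    {"slide": [0,0,0.5],"spin": 0},
    {"slide": [0,0,0],"spin": 0},
  ],
)

```text
clock: 48.35
eef_pos: [0.571, -0.3355, 0.1658]
eef_rot: [-0.009, 0.761, 0.648, 0.012]
contact_force: [-1.4, -0.4, -3.9]
width: 0.0553
```

```bash
python3 go.py .573 -.3355 .078 81.4; python3 - <<'E'
from h import *
for n in("side","top"):
    s=snap(n); u,v=w2px(s,[.55,-.33,.06]).astype(int);print(n,u,v)
    f=cv2.resize(s["frame"][v-50:v+50,u-60:u+60,::-1],None,fx=6,fy=6,interpolation=cv2.INTER_CUBIC);cv2.imwrite(f"pics/t24{n}.png",f)
E
```

```text
t 48.35 pos [ 0.571  -0.3355  0.1658] yaw 80.86 tilt 1.69 w 0.0553 toolz [ 0.0058  0.0289 -0.9996] F [-1.38 -0.43 -3.94] q [-0.64  0.42  0.36  1.52  0.03 -0.48]
slide cm [-0.23  0.19  8.77] spin -0.009
side 349 257
top 405 191
```

View pics/t24side.png

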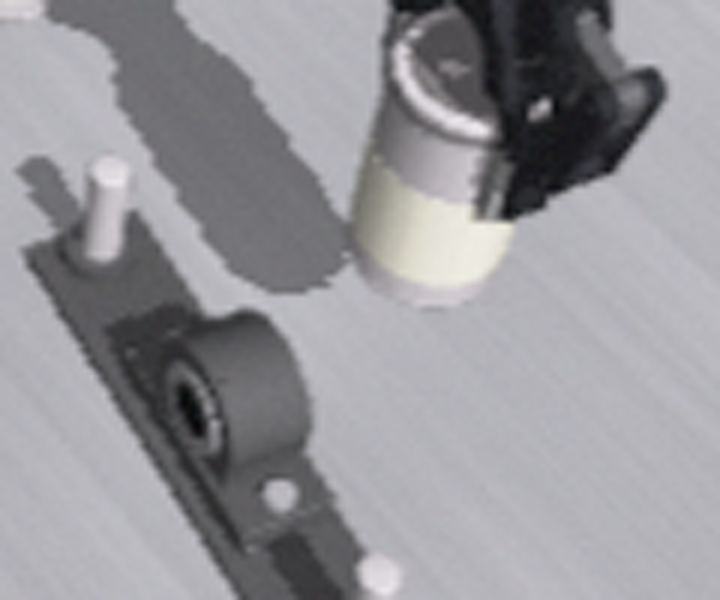

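View pics/t24top.png

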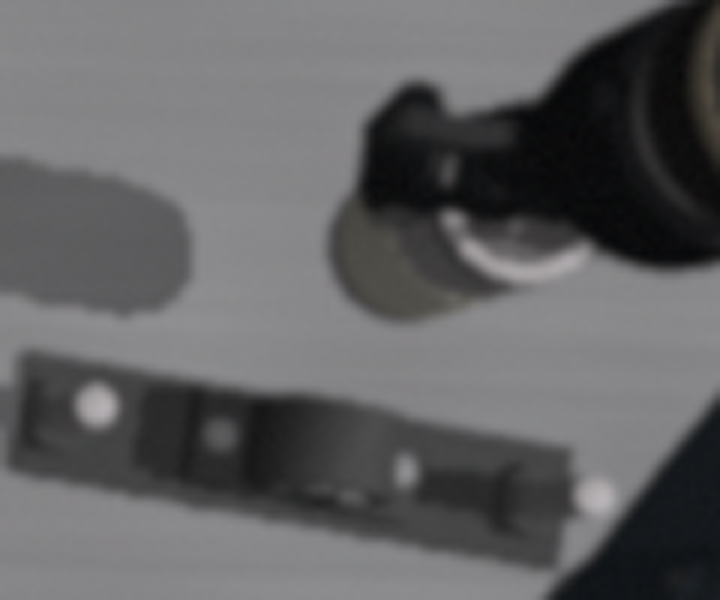

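```bash
python3 - <<'E'
from h import *
o,M=tool();z=o["eef_pos"][2]-.0788
s=snap("top");c=px2w(s,345+407.5/6-.5,141+245.5/6-.5,z);print("bottom ctr",c,"tcp",o["eef_pos"])
s=snap("side")
q=np.array([w2px(s,[c[0]+.028*np.cos(t),c[1]+.028*np.sin(t),z]) for t in np.linspace(0,6.28,90)]);q=(q-[289,207]+.5)*6-.5
print(q.min(0),q.max(0))
E
python3 go.py .573 -.3355 .078 81.4
```

```text
bottom ctr [ 0.56822008 -0.33532074  0.08826617] tcp [ 0.5714416  -0.33567376  0.16706617]
[348.43350054 183.86499733] [505.03769322 308.85507131]
t 48.55 pos [ 0.5721 -0.3363  0.1683] yaw 80.88 tilt 1.59 w 0.0553 toolz [ 0.0092  0.0262 -0.9996] F [-0.15  0.33 -5.27] q [-0.64  0.42  0.36  1.52  0.03 -0.48]
slide cm [-0.15  0.03  9.03] spin -0.009
```

Call:
move_arm(
  steps=[
    {"slide": [-0.1,0.2,0.8],"spin": 0},
    {"slide": [-0.1,0.1,1.2],"spin": 0},
    {"slide": [0,0,1.2],"spin": 0},
    {"slide": [0,0,1.2],"spin": 0},
    {"slide": [0,0,1.2],"spin": 0},
    {"slide": [0,0,1],"spin": 0},
    {"slide": [0,0,0.5],"spin": 0},
    {"slide": [0,0,0],"spin": 0},
  ],
)

```text
clock: 49.35
eef_pos: [0.5755, -0.336, 0.0909]
eef_rot: [-0.007, 0.761, 0.649, 0.012]
contact_force: [-0.3, 0.9, -5.0]
width: 0.0553
```

```bash
python3 go.py .5755 -.3355 .078 81.4; python3 - <<'E'
from h import *
for n in("side","top"):
    s=snap(n); u,v=w2px(s,[.55,-.33,.06]).astype(int)
    f=cv2.resize(s["frame"][v-50:v+50,u-60:u+60,::-1],None,fx=6,fy=6,interpolation=cv2.INTER_CUBIC);cv2.imwrite(f"pics/t25{n}.png",f)
E
```

```text
t 49.35 pos [ 0.5755 -0.336   0.0909] yaw 80.93 tilt 1.6 w 0.0553 toolz [ 0.009   0.0264 -0.9996] F [-0.28  0.91 -5.01] q [-0.64  0.45  0.24  1.38  0.03 -0.48]
slide cm [ 0.02 -0.01  1.29] spin -0.008
```

View pics/t25side.png

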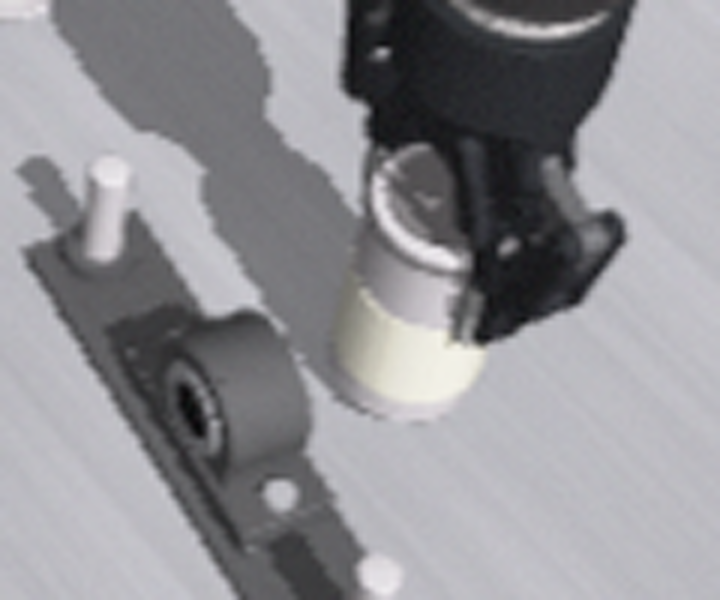

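View pics/t25top.png

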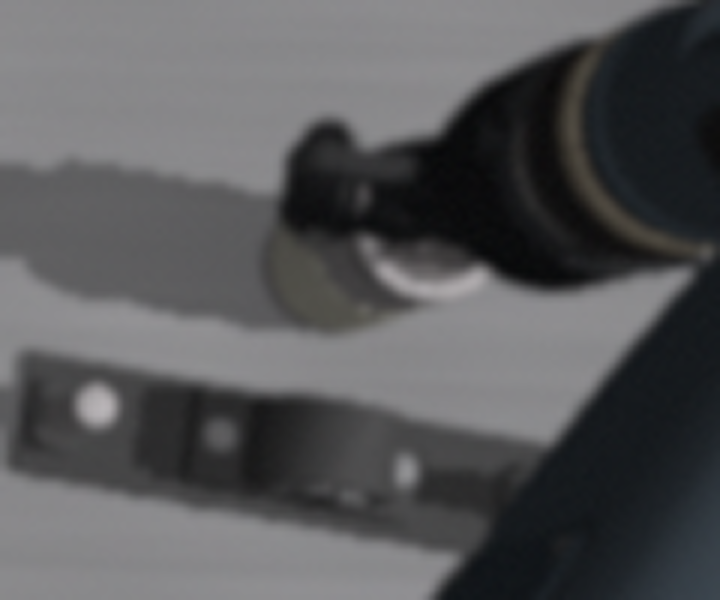

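```bash
python3 - <<'E'
from h import *
z=.013
s=snap("top");c=px2w(s,345+336.5/6-.5,141+259.5/6-.5,z)
s=snap("side")
q=np.array([w2px(s,[c[0]+.028*np.cos(t),c[1]+.028*np.sin(t),z]) for t in np.linspace(0,6.28,90)]);q=(q-[289,207]+.5)*6-.5
t=np.radians(-8.6);d=c[:2]-[.4957,-.324]
print(c,q.min(0),q.max(0),"rel bearing in strip",d@[np.cos(t),np.sin(t)],d@[-np.sin(t),np.cos(t)])
E
```

```text
[ 0.57436221 -0.33693308  0.013     ] [335.83448002 301.19445948] [484.61685271 424.05011422] rel bearing in strip 0.07971171156480511 -0.0010248828071048137
```

The can sits about 79 mm behind the bearing and 1 mm off the midline. Lowering.

Call:
move_arm(
  steps=[
    {"slide": [0,0,0.5],"spin": 0},
    {"slide": [0,0,0.4],"spin": 0},
    {"slide": [0,0,0.2],"spin": 0},
    {"slide": [0,0,0],"spin": 0},
  ],
)

```text
clock: 49.95
eef_pos: [0.5783, -0.3378, 0.0844]
eef_rot: [-0.003, 0.761, 0.649, 0.013]
contact_force: [-1.2, 1.3, -4.0]
width: 0.0554
```

```bash
python3 go.py .5755 -.3355 .078 81.4
```

```text
t 49.95 pos [ 0.5783 -0.3378  0.0844] yaw 80.93 tilt 1.52 w 0.0554 toolz [ 0.0165  0.0209 -0.9996] F [-1.23  1.25 -4.02] q [-0.64  0.45  0.23  1.35  0.03 -0.48]
slide cm [ 0.17 -0.32  0.64] spin -0.008
```

Call:
move_arm(
  steps=[
    {"slide": [0.1,-0.2,0.3],"spin": 0},
    {"slide": [0,-0.1,0.3],"spin": 0},
    {"slide": [0,0,0.2],"spin": 0},
  ],
)

```text
clock: 50.25
eef_pos: [0.5761, -0.3364, 0.079]
eef_rot: [-0.001, 0.761, 0.649, 0.013]
contact_force: [-3.1, 3.4, 9.5]
width: 0.0547
```

```bash
python3 go.py .5755 -.3355 .078 81.4
```

```text
t 50.25 pos [ 0.5761 -0.3364  0.079 ] yaw 80.94 tilt 1.55 w 0.0547 toolz [ 0.0188  0.0195 -0.9996] F [-3.07  3.36  9.45] q [-0.64  0.44  0.21  1.34  0.03 -0.48]
slide cm [ 0.08 -0.07  0.1 ] spin -0.008
```

On the deck. Release and rise straight up.

Call:
move_arm(
  steps=[
    {"slide": [0,0,0],"spin": 0},
    {"slide": [0,0,0],"spin": 0},
    {"slide": [0,0,0],"spin": 0},
    {"slide": [0,0,0],"spin": 0},
    {"slide": [0,0,-0.8],"spin": 0},
    {"slide": [0,0,-1.5],"spin": 0},
    {"slide": [0,0,-2],"spin": 0},
    {"slide": [0,0,-2],"spin": 0},
    {"slide": [0,0,-2],"spin": 0},
    {"slide": [0,0,-2],"spin": 0},
  ],
  jaw=-1,
)

```text
clock: 51.25
eef_pos: [0.5744, -0.3389, 0.1905]
eef_rot: [0.001, 0.761, 0.649, 0.014]
contact_force: [0.1, 0.2, 0.3]
width: 0.0852
```

Call:
move_arm(
  steps=[
    {"slide": [0,0,-2],"spin": 0},
    {"slide": [0,-2,-2],"spin": 0},
    {"slide": [0,-3,-1],"spin": 0},
    {"slide": [0,-4,0],"spin": 0},
    {"slide": [0,-4,0],"spin": 0},
    {"slide": [0,-4,0],"spin": 0},
    {"slide": [0,-3,0],"spin": 0},
    {"slide": [0,-1,0],"spin": 0},
    {"slide": [0,0,0],"spin": 0},
    {"slide": [0,0,0],"spin": 0},
  ],
)

```text
clock: 52.25
eef_pos: [0.3639, -0.3093, 0.2567]
eef_rot: [0.017, 0.76, 0.649, 0.016]
contact_force: [0.2, -0.2, 0.5]
width: 0.0857
```

```bash
python3 go.py .5755 -.3355 .078 81.4|head -1; python3 - <<'E'
from h import *
for n in("side","top"):
    s=snap(n,f"pics/f26{n}.png"); u,v=w2px(s,[.55,-.33,.06]).astype(int)
    f=cv2.resize(s["frame"][v-50:v+50,u-60:u+60,::-1],None,fx=6,fy=6,interpolation=cv2.INTER_CUBIC);cv2.imwrite(f"pics/t26{n}.png",f)
E
```

```text
t 52.25 pos [ 0.3639 -0.3093  0.2567] yaw 81.0 tilt 2.67 w 0.0857 toolz [ 0.0462 -0.0058 -0.9989] F [ 0.21 -0.22  0.45] q [-0.86 -0.11 -0.06  1.59  0.03 -0.71]
```

View pics/t26side.png

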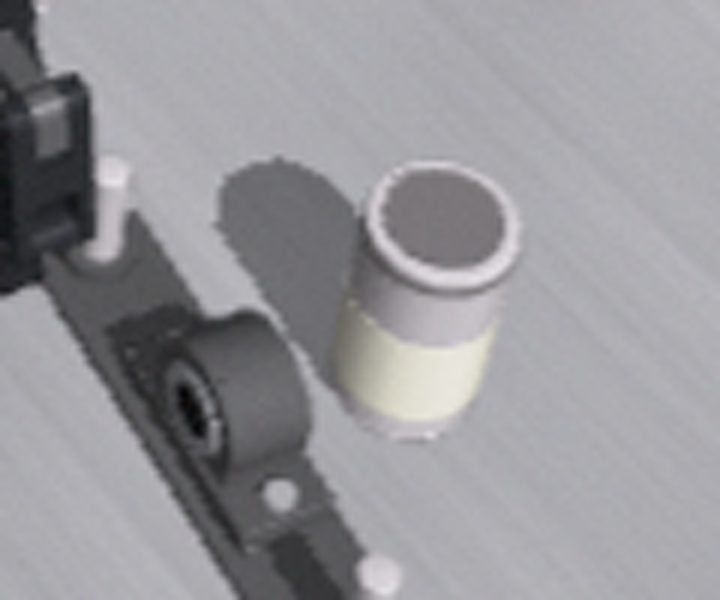

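View pics/f26top.png

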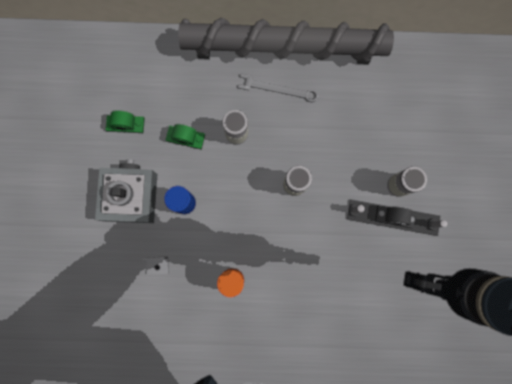

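View pics/f26side.png

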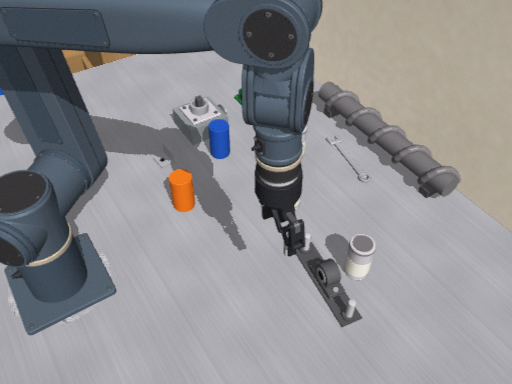

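The can stands upright behind the bearing. In the top view the lid is at (412,180), can B at (299,180), can A at (235,122), and the bracket is still at (158,267). Now a final numeric check of everything.

```bash
python3 - <<'E'
from h import *
s=snap("top");f=s["frame"][:,:,::-1]
cv2.imwrite("pics/e1.png",cv2.resize(f[155:230,85:165],None,fx=7,fy=7,interpolation=cv2.INTER_CUBIC))
cv2.imwrite("pics/e2.png",cv2.resize(f[155:245,340:455],None,fx=6,fy=6,interpolation=cv2.INTER_CUBIC))
E
```

```text
(no output)
```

View pics/e1.png

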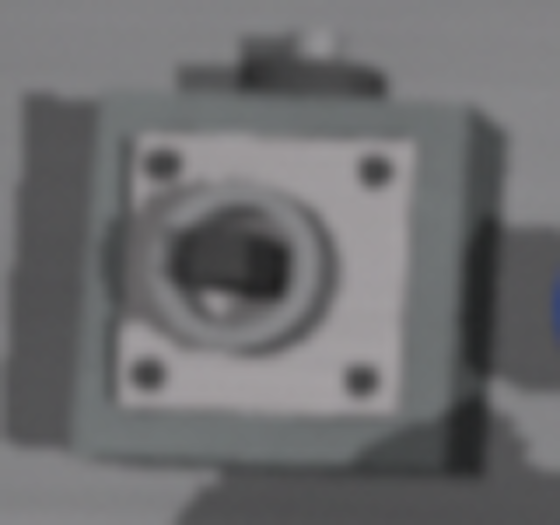

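View pics/e2.png

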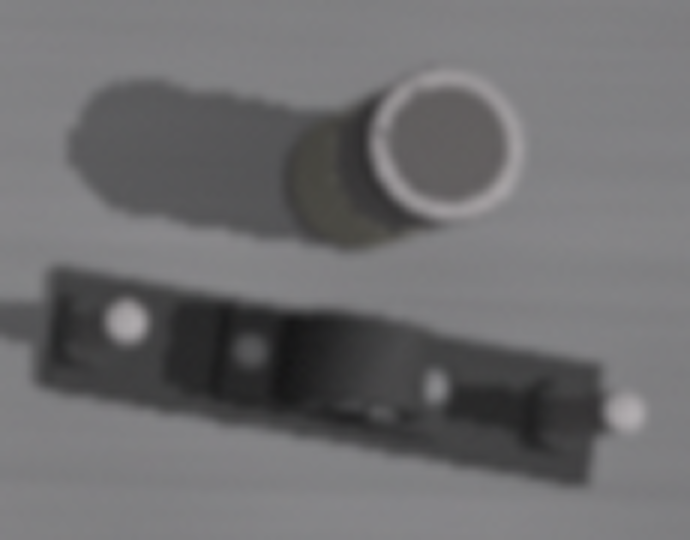

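```bash
python3 - <<'E'
from h import *
s=snap("top")
g=lambda a,b,z:px2w(s,85+(a+.5)/7-.5,155+(b+.5)/7-.5,z)
cv=np.mean([g(*q,.066) for q in((162,164),(376,171),(362,380),(148,375))],0)
co=g(241,266,.089)   # ring top outer: x 147..336, y 178..354
print("cover",cv,"collar",co,"diff mm",((co-cv)[:2]*1000).round(1))
g=lambda a,b,z:px2w(s,340+(a+.5)/6-.5,155+(b+.5)/6-.5,z)
c=g(447,145,.1);t=np.radians(-8.6)
for n,r in(("bearing",[.4957,-.324]),("strip",[.4943,-.3225])):
    d=c[:2]-r; print(n,c,d@[np.cos(t),np.sin(t)],d@[-np.sin(t),np.cos(t)])
print("canB",px2w(s,298.5,180,.1),"F",bot.observe()["contact_force"])
s=snap("side");c=px2w(s,289+(443.5)/6-.5,207+(222.5)/6-.5,.1);d=c[:2]-[.4957,-.324];print("side can",c,d@[np.cos(t),np.sin(t)],d@[-np.sin(t),np.cos(t)])
E
```

```text
cover [0.52531248 0.31025296 0.066     ] collar [0.52433855 0.30946471 0.089     ] diff mm [-1.  -0.8]
bearing [ 0.57225669 -0.33437445  0.1       ] 0.07724726216415974 0.0011901242286208578
strip [ 0.57225669 -0.33437445  0.1       ] 0.07885582411279107 -8.366086212846615e-05
canB [ 0.56199409 -0.08155717  0.1       ] F [ 0.16171886 -0.71583159  0.26788447]
side can [ 0.5725976  -0.33639835  0.1       ] 0.07788698223740347 -0.0007600359980387387
```

All well inside tolerance, so I hand the job in.

```bash
python3 -c "
from cell import bot
print(bot.close_job())"
```

```text
the job is handed in; nothing more can be done
None
```

I finished all four steps in order and handed the job in at about 52 s. It reported no verdict, so the results below are from my own camera checks.

- **Cover:** it lies on the housing about 2 mm off centre and within 1° of square.
- **Collar:** it lies flat around the stud, about 1 mm off the cover's centre.
- **Bearing block:** it stands on the strip within about 3 mm across and 2 mm along, and within about 1.5° of in line.
- **Full can:** lifting showed about 5 N for the can nearest the robot. It stands upright about 78 mm from the block's centre, a gap of about 30 mm, and within 1 mm of the midline.
- **Empty cans:** the can I weighed first (about 0.6 N) was empty. I set it back about 3 mm from where it stood. I never touched the third can.
- **Bracket:** it looked unmoved in the final pictures.

**Disagreements:**
- The two cameras differed by 1–4 mm on some parts, so I averaged them.
- Row by row, the tool drifted up to about 4° from vertical. I worked this down with in-and-out and sideways strokes in free air. It was still 1–1.7° off at the grasps and releases, but all the parts settled flat.

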